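# Load the ring gauge and switch it to measure

## Robot

A 6-joint arm with a two-finger parallel gripper is mounted at the origin on the work surface. World frame = base frame: x ahead of the robot, y to its left, z up, the work surface at z = 0. Lengths are in mm, angles in rad, forces in N, time in s.
With the tool pointing down it reaches from about 300 to 1000 mm from the base axis. Payload 5.1 kg.
Tool frame: the origin (TCP) lies at the very end of the fingers, on their centre line; the grasp point (between the pads) lies 19 mm behind it; z points along the fingers, y is the direction in which the jaws open and shut (so a half turn about z gives the same grasp; the last joint's range is limited). The gripper opens to 95 mm and grips with 3 to 60 N. Pads are 20 mm wide; open, the fingers measure 119 mm over their backs; the gripper's body (75 mm by 180 mm) begins 59 mm behind the grasp point.
Start: joints at [1.146, 0.124, 1.65, -0, 1.367, -0.083], TCP at [217.89, 612.38, 214.656] pointing down, gripper open.
Joint ranges: [-2.61, 2.61], [-1.02, 2.33], [0.03, 2.71], [-1.35, 4.49], [0.32, 2.68], [-2.91, 2.91]. Speed limits (rad/s): [2.57, 2.57, 3.14, 3.14, 3.14, 3.14].

## Interface

Orientations are given as a unit quaternion [x, y, z, w].
In Python, from rig import robot gives the robot as it stands.
- The arm moves only by the tool apply_moves, never from a script. Its argument "motion" is a list of rows, each a list of 5 numbers: the closure, from 0 (fully open) to 1 (shut), then the shift along the world's x, y, z in m, then the turn about the world's z in degrees. In form: [[fingers, dx, dy, dz, roll], ...]. A call has 1 to 10 rows; each row is the pose to reach, as a shift and turn from the pose commanded when the call began; what a row does not reach only later rows make up. A row lasts 1/8 s, in which the tool goes at most 62.5 mm and 10.7 degrees, less where a joint would pass 70% of its speed; a pose out of reach is approached as far as the arm can. A call with a gripper value outside its range is refused whole. The fingers move at their own pace and stop on an object; "force" is the grip in N (left out, the last holds). Time passes only in rows, so rows that repeat a pose let the fingers close. It gives the time, the measured TCP pose, the force and the opening at its end, in the units of the state.
- robot.state(): the state, without advancing time (a new reading comes with each control period).
- robot.read_camera(name): name is "scene" or "top"; returns a dict with "image" (400x640x3 uint8, red, green, blue), "intrinsics" (3x3 intrinsics, pixels), "rvec" (rotation vector, rad) and "tvec" (3), from world to camera coordinates, as OpenCV has them. Camera axes: x right, y down, z forward; pixel columns grow to the right and rows downward; lengths in mm; the calibration is good to about 2 mm. A picture is of the moment at which its call begins. There is no depth.
- robot.sign_off(): hands the job in, once; it reports no verdict.
The state is a dict: "time": time; "qpos": joint angles; "qvel": joint speeds; "effort": joint torques, N m; "tool_pos": TCP position; "tcp_rot": TCP orientation; "contact_force": force on the tool from outside, world axes, zero at the start; "torque": the same for the moment, N m; "gripper_width": opening from 0.0 (shut) to 1.0 (fully open).
Only numpy, scipy, OpenCV 4.12 (cv2) and the standard library are available. Lean on these libraries where they do the work, as an engineer would, in place of code of your own. Each camera call takes 0.05 s, during which the arm holds its last target. There are 200 camera calls.

## Task

Thread the bearing rings that are on the bench onto the stepped mandrel, largest first, lowering each (not dropping it) until it lies flat and fully home on its own step. Then, with the flat screwdriver from the stand and not with the gripper itself, turn all three slotted switches on the gauge box a quarter turn clockwise to their stops, and put the screwdriver back upright in its stand. Leave everything else on the bench as it is.

Things in the scene. Friction and masses are not known exactly. Their poses are not given: they have to be found in the camera images.
- mandrel: Fixed steel stepped mandrel: a round base plate 130 mm across and 12 mm thick with a post on its axis, 84 mm high in all. The post gets thinner upward in four steps of diameter 49, 37, 25 and 13 mm, each with a chamfer of 2 mm at its top. Each step takes the ring whose bore is 3 mm wider. Origin: centre of the underside, z up.
- ring_a: The largest bearing ring, plain steel, outer diameter 68 mm, bore 52 mm, 16 mm thick, about 190 g; it lies flat on the table. Origin: centre of its underside, z along its axis. It may be absent (then None).
- seat_a (a point): Centre of the seat of ring_a on the mandrel's axis, 12 mm above the table: the ring's underside rests at this height, round the step of diameter 49 mm, when it is fully home (whether or not the other rings are there). A ring that is already on blocks any larger ring.
- ring_b: The second largest bearing ring, plain steel, outer diameter 60 mm, bore 40 mm, 16 mm thick, about 200 g; it lies flat on the table. Origin: centre of its underside, z along its axis. It may be absent (then None).
- seat_b (a point): Centre of the seat of ring_b on the mandrel's axis, 29.5 mm above the table: the ring's underside rests at this height, round the step of diameter 37 mm, when it is fully home (whether or not the other rings are there). A ring that is already on blocks any larger ring.
- ring_c: The third largest bearing ring, plain steel, outer diameter 48 mm, bore 28 mm, 16 mm thick, about 150 g; it lies flat on the table. Origin: centre of its underside, z along its axis. It may be absent (then None).
- seat_c (a point): Centre of the seat of ring_c on the mandrel's axis, 47 mm above the table: the ring's underside rests at this height, round the step of diameter 25 mm, when it is fully home (whether or not the other rings are there). A ring that is already on blocks any larger ring.
- ring_d: The smallest bearing ring, plain steel, outer diameter 36 mm, bore 16 mm, 16 mm thick, about 100 g; it lies flat on the table. Origin: centre of its underside, z along its axis. It may be absent (then None).
- seat_d (a point): Centre of the seat of ring_d on the mandrel's axis, 64.5 mm above the table: the ring's underside rests at this height, round the step of diameter 13 mm, when it is fully home (whether or not the other rings are there). A ring that is already on blocks any larger ring.
- gauge_box: Fixed gauge control box 160 x 250 x 80 mm (x, y, z) with a black top panel at 80 mm; on it three round slotted brass switches in a row along y, centres 72 mm apart, and a flat display. Origin: centre of the underside; its -x side, with a white index line in front of each switch, faces the robot, give or take its yaw. z up.
- switch_left (a joint): Angle of the left switch (+y side of the box), a brass disc, diameter 54 mm, top 95 mm above the table. 0 = standby: slot along the box's y axis; it turns clockwise seen from above to 1.571 = measure: slot along the box's x axis, in line with the white index line in front. A stop at either end. Stiff (about 0.08 N m), stays where it is left.
- switch_left_slot (a point): On the axis of the left switch at the floor of its slot, 86 mm above the table; turns with the switch, its y axis lies along the slot. The slot runs across the whole disc, 5.4 mm wide (mouth chamfered to 11 mm), 9 mm deep.
- switch_middle (a joint): Angle of the middle switch (centre of the box), a brass disc, diameter 54 mm, top 95 mm above the table. 0 = standby: slot along the box's y axis; it turns clockwise seen from above to 1.571 = measure: slot along the box's x axis, in line with the white index line in front. A stop at either end. Stiff (about 0.08 N m), stays where it is left.
- switch_middle_slot (a point): On the axis of the middle switch at the floor of its slot, 86 mm above the table; turns with the switch, its y axis lies along the slot. The slot runs across the whole disc, 5.4 mm wide (mouth chamfered to 11 mm), 9 mm deep.
- switch_right (a joint): Angle of the right switch (-y side of the box), a brass disc, diameter 54 mm, top 95 mm above the table. 0 = standby: slot along the box's y axis; it turns clockwise seen from above to 1.571 = measure: slot along the box's x axis, in line with the white index line in front. A stop at either end. Stiff (about 0.08 N m), stays where it is left.
- switch_right_slot (a point): On the axis of the right switch at the floor of its slot, 86 mm above the table; turns with the switch, its y axis lies along the slot. The slot runs across the whole disc, 5.4 mm wide (mouth chamfered to 11 mm), 9 mm deep.
- screwdriver: Flat screwdriver, 160 mm long, about 160 g, upright, blade down, in its stand. Origin: centre of the blade's lower end; z up the tool, x across the blade. Blade 20 mm wide (x), 3 mm thick (y), shank diameter 10 mm, black collar diameter 40 mm from 60 to 68 mm, flattened wooden handle 34 mm (x) by 22 mm (y) from 68 to 160 mm, its broad faces in line with the blade.
- stand: Fixed grey stand, a block 70 x 70 x 68 mm with an upright round through hole of 26 mm in its middle (mouth chamfered by 4 mm), in which the screwdriver hangs by its collar, blade's end 8 mm above the table. Any yaw of the screwdriver will do. Origin: centre of the underside.
- cage: Bystander: fixed white bearing cage with rollers, diameter 110 mm, 42 mm high; origin under its centre.
- roller_1: Bystander: loose steel bearing roller standing on end, diameter 26 mm, 40 mm high; origin under its centre.
- roller_2: Bystander: another such roller.
- block_gauge: Bystander: aluminium setting block 90 x 35 x 20 mm; origin under its centre.
- oil_bottle: Bystander: white oil bottle, diameter 56 mm, 120 mm high; origin under its centre.
- notepad: Bystander: notepad 110 x 75 x 12 mm with a pen on it; origin under its centre.
Not all that is in view belongs to the job. Leave any red look-alike of the screwdriver alone. What is shaped like the ring_c but brown is not meant.

How it is judged (in metres and radians):
On the way, in this order (a step that is already met when the one before it is completed fails the run):
1. all rings that are there lie fully home on the mandrel (horizontal distance between ring_a and seat_a below 0.004 m and z of ring_a in the frame of seat_a between -0.003 and 0.003 m and angle between each of ring_a, ring_b, ring_c, ring_d's own z axis and vertical below 0.06 rad and horizontal distance between ring_b and seat_b below 0.004 m and z of ring_b in the frame of seat_b between -0.003 and 0.003 m and horizontal distance between ring_c and seat_c below 0.004 m and z of ring_c in the frame of seat_c between -0.003 and 0.003 m and horizontal distance between ring_d and seat_d below 0.004 m and z of ring_d in the frame of seat_d between -0.003 and 0.003 m), for 0.2 s.
2. all three switches turned to measure (value of joint each of switch_left, switch_middle, switch_right above 1.4 rad), for 0.2 s.
At the end, for the whole second after the job is handed in: Every ring present rests on its own seat (height within 3 mm, axis within 4 mm, tilt under 0.06 rad), all switches are past 1.4 rad, and the screwdriver rests upright in its stand (within 8 mm of the hole's axis, tilt under 0.08 rad, blade's end 55 mm or more below the stand's top) (all of step 1 and all of step 2 and horizontal distance between screwdriver and stand below 0.008 m and angle between screwdriver's own z axis and vertical below 0.08 rad and z of screwdriver in the frame of stand below 0.013 m and linear speed of screwdriver below 0.02 m/s); the robot touches nothing.
It fails at once if a bystander shifted by more than 40 mm or tipped over (distance of any of roller_1, roller_2, block_gauge, oil_bottle, notepad from where it was at the start of the episode above 0.04 m or angle between any of roller_1, roller_2, block_gauge, oil_bottle, notepad's own z axis and vertical above 0.5 rad).
It fails at once if a switch touched with the gripper instead of the screwdriver (contact force between any of the fingers, the arm and switch_left above 1 N or contact force between any of the fingers, the arm and switch_middle above 1 N or contact force between any of the fingers, the arm and switch_right above 1 N).
It fails at once if a ring dropped onto the mandrel (faster than 0.5 m/s on its way down the post) ((horizontal distance between ring_a and seat_a below 0.01 m and z of ring_a in the frame of seat_a between 0.006 and 0.08 m and linear speed of ring_a above 0.5 m/s) or (horizontal distance between ring_b and seat_b below 0.01 m and z of ring_b in the frame of seat_b between 0.006 and 0.08 m and linear speed of ring_b above 0.5 m/s) or (horizontal distance between ring_c and seat_c below 0.01 m and z of ring_c in the frame of seat_c between 0.006 and 0.08 m and linear speed of ring_c above 0.5 m/s) or (horizontal distance between ring_d and seat_d below 0.01 m and z of ring_d in the frame of seat_d between 0.006 and 0.08 m and linear speed of ring_d above 0.5 m/s)).
Of ring_a, ring_b, ring_c, ring_d only 2 to 4 are there at a start; the rules pass over those that are not, and their reading is None.
At some moment in a run one of ring_a, ring_b, ring_c, ring_d may be knocked a few centimetres aside while the robot is not near it.
It also fails if it takes over 208 s, if anything falls off the work surface, if the arm or the gripper's body presses on something with over 40 N, if the wrist force passes 120 N, or if a joint passes its speed limit or range.

## Working session

There is one attempt and no reset: what is moved stays moved. The work goes in short steps, Python scripts to look and compute and a tool call to move; the robot and the scene stay as the last step left them, time stands still between calls to the robot, and variables do not carry over. Pictures are saved under pics/ and viewed, about 12 in all and at most 16, crops included, and the job is handed in when it is done.

Besides the shell and the picture viewer there is one more tool, called after ">>>" as name(argument=value, ...), one argument or row to a line, values as JSON. apply_moves: Moves the arm, as the interface text tells. Its arguments: {"type":"object","properties":{"motion":{"type":"array"},"force":{"type":"number"}},"required":["motion"]}

```bash
ls; mkdir -p pics; python3 - <<'E'
from rig import robot
import cv2,pickle
s=robot.state();print(s)
for n in("scene","top"):
    r=robot.read_camera(n);cv2.imwrite(f"pics/{n}0.png",r["image"][:,:,::-1]);pickle.dump(r,open(f"{n}.pkl","wb"));print(n,r["intrinsics"],r["rvec"],r["tvec"])
E
```

```text
pics
{'time': 0.0, 'qpos': array([ 1.14640986e+00,  1.24491952e-01,  1.65163802e+00, -2.91865162e-05,
        1.36749566e+00, -8.26053788e-02]), 'qvel': array([-0.0018948 , -0.00233389, -0.0002636 , -0.0004111 ,  0.0003704 ,
       -0.00012487]), 'effort': array([ 3.68705187e-04, -4.17600203e+01, -3.59932888e+01,  7.75978086e-02,
        4.93536133e-02, -1.86102848e-04]), 'tool_pos': array([217.63661657, 611.81509024, 213.41682885]), 'tcp_rot': array([ 1.70056984e-01,  9.85433706e-01, -9.87585503e-04, -2.41091439e-04]), 'contact_force': array([-1.198715  ,  0.88374328, -0.09469511]), 'torque': array([ 0.03172473, -0.00704068, -0.00270192]), 'gripper_width': 0.9999146082903648}
scene [[512.90832087   0.         316.28108538]
 [  0.         512.90832087 197.79818007]
 [  0.           0.           1.        ]] [ 1.35290181  2.24246944 -0.84575465] [ 262.88959661 -281.59134172 1501.51472036]
top [[382.8294287    0.         322.16962666]
 [  0.         382.8294287  200.03851409]
 [  0.           0.           1.        ]] [ 2.20736289 -2.20994271  0.0531933 ] [-34.47103532 528.25566024 956.57204306]
```

View pics/top0.png

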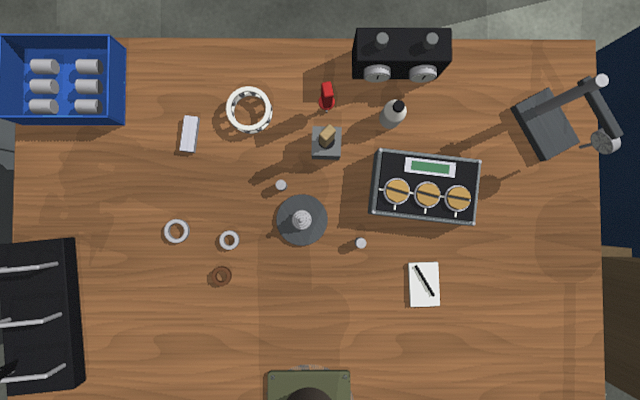

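View pics/scene0.png

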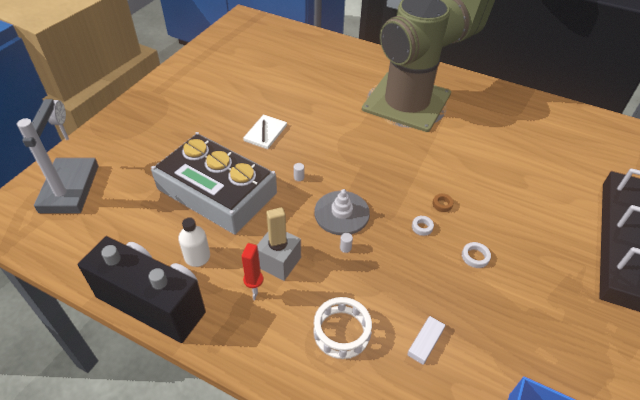

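The top view shows two steel rings at (176,231) and (229,240). The look-alikes are the brown ring at (220,276), which is not meant, and the white cage at (248,109). The real screwdriver is the wooden-handled one in the grey stand at (326,140), and the red one at (326,95) is the decoy. The mandrel is at (301,220) and the gauge box at (427,187).

```bash
cat > h.py <<'E'
import numpy as np,cv2,pickle
from rig import robot
def snap(n):
    r=robot.read_camera(n);pickle.dump(r,open(f"{n}.pkl","wb"));return r
def load(n): return pickle.load(open(f"{n}.pkl","rb"))
def proj(r,P): return cv2.projectPoints(np.atleast_2d(np.array(P,float)),np.array(r["rvec"],float),np.array(r["tvec"],float),r["intrinsics"],None)[0][:,0]
def unproj(r,uv,z):
    R=cv2.Rodrigues(np.array(r["rvec"],float))[0];C=-R.T@np.array(r["tvec"],float).ravel()
    uv=np.atleast_2d(np.array(uv,float));d=(R.T@np.linalg.inv(r["intrinsics"])@np.c_[uv,np.ones(len(uv))].T).T
    return C+d*((z-C[2])/d[:,2])[:,None]
def circ(c,rad,z,n=72):
    a=np.linspace(0,2*np.pi,n,endpoint=False);return np.c_[c[0]+rad*np.cos(a),c[1]+rad*np.sin(a),np.full(n,z)]
def crop(r,x0,y0,x1,y1,k,fn): cv2.imwrite(fn,cv2.resize(r["image"][y0:y1,x0:x1,::-1],None,fx=k,fy=k,interpolation=cv2.INTER_CUBIC))
E
python3 - <<'E'
from h import *
t=load("top");s=load("scene")
print("origin",proj(t,[[0,0,0],[217,612,213]]))
for n,uv,z in [("r1",(176,231),16),("r2",(229,240),16),("brown",(220,276),16),("mandrel",(301,220),12),("stand",(326,145),68),("box",(427,187),80),("rol1",(281,185),40),("rol2",(361,243),40)]: print(n,unproj(t,uv,z).round())
for n,uv in [("r1",(477,254)),("r2",(423,225))]: print(n,unproj(s,uv,16).round())
A=cv2.resize(t["image"][165:295,150:380,::-1],None,fx=3.4,fy=3.4,interpolation=cv2.INTER_CUBIC)
cv2.imwrite("pics/c1.png",A)
E
```

```text
origin [[308.3739833  411.45156351]
 [ -9.09854295 356.45359122]]
r1 [[451. 329.  16.]]
r2 [[429. 197.  16.]]
brown [[340. 219.  16.]]
mandrel [[478.  18.  12.]]
stand [[657. -44.  68.]]
box [[ 556. -281.   80.]]
rol1 [[564.  66.  40.]]
rol2 [[ 422. -129.   40.]]
r1 [[454. 334.  16.]]
r2 [[433. 202.  16.]]
```

View pics/c1.png

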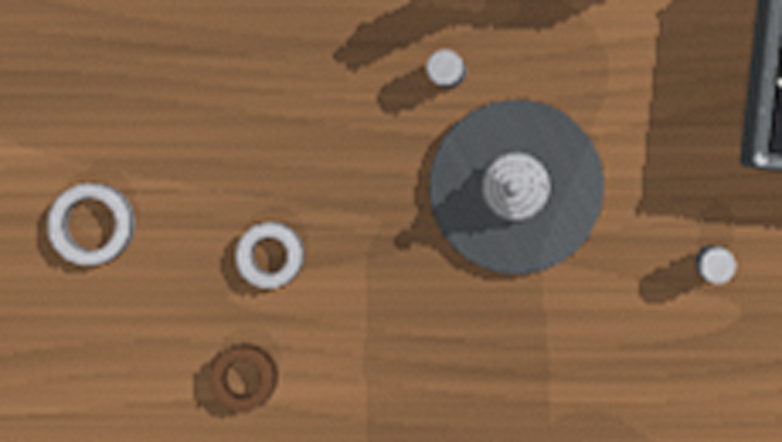

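Ring sizes in the crop: the ring at (90,225) is about 62 mm outer and 41 mm bore, so it is ring_b. The one at (269,256) is about 50 mm, so it is ring_c. The brown ring at (244,378) is the decoy. I'll refine these positions by fitting the calibrated edge projections.

```bash
cat >> h.py <<'E'
from scipy.optimize import minimize
def gray(r): return cv2.cvtColor(r["image"],cv2.COLOR_RGB2GRAY).astype(np.float32)
def samp(g,uv): return cv2.remap(g,uv[:,0].astype(np.float32)[None],uv[:,1].astype(np.float32)[None],cv2.INTER_LINEAR)[0]
def cfit(r,c0,circles,span=12,d=3.):
    """circles: (radius,z,sign) sign=+1 if brighter inside; returns best centre and per-mm score"""
    g=gray(r)
    def f(c):
        v=0
        for rad,z,sg in circles:
            i=samp(g,proj(r,circ(c,rad-d,z)));o=samp(g,proj(r,circ(c,rad+d,z)));v+=np.clip(sg*(i-o),-15,60).mean()
        return -v
    G=[(f((c0[0]+a,c0[1]+b)),c0[0]+a,c0[1]+b) for a in np.arange(-span,span+1,2.) for b in np.arange(-span,span+1,2.)]
    m=min(G);o=minimize(f,m[1:],method="Nelder-Mead",options=dict(initial_simplex=np.array([m[1:]]*3)+[[0,0],[1.5,0],[0,1.5]]))
    return o.x.round(2),round(-o.fun,1)
E
python3 - <<'E'
from h import *
R={n:load(n) for n in("top","scene")}
for n in R:
    r=R[n];print(n)
    for nm,OD,ID in [("a",68,52),("b",60,40),("c",48,28),("d",36,16)]:
        print(" ring",nm,[cfit(r,c,[(OD/2,16,1),(ID/2,16,1 and -1)]) for c in((452,331),(431,199))])
    print(" mand base",cfit(r,(478,18),[(65,12,-1)]), cfit(r,(478,18),[(24.5,27.5,1)]),cfit(r,(478,18),[(24.5,27.5,1),(18.5,45,1),(12.5,62.5,1)],d=2))
    for c in((560,-208),(553,-281),(545,-353)): print(" sw",unproj(r,proj(r,[[*c,95]]),95)[0].round(),cfit(r,c,[(27,95,1)],span=16))
t=R["top"];A=cv2.resize(t["image"][70:235,300:490,::-1],None,fx=4,fy=4,interpolation=cv2.INTER_CUBIC)
cv2.imwrite("pics/c2.png",A)
E
```

```text
top
 ring a [(array([444.5 , 327.31]), np.float64(41.4)), (array([423.73, 209.04]), np.float64(38.7))]
 ring b [(array([452., 329.]), np.float64(120.0)), (array([420.37, 196.7 ]), np.float64(39.4))]
 ring c [(array([460.7 , 332.15]), np.float64(50.1)), (array([429., 199.]), np.float64(120.0))]
 ring d [(array([461.44, 318.69]), np.float64(60.0)), (array([424.6 , 192.39]), np.float64(61.7))]
 mand base (array([474.67,  27.19]), np.float64(17.8)) (array([479.33,  16.03]), np.float64(59.6)) (array([481.5 ,  18.41]), np.float64(64.3))
 sw [ 560. -208.   95.] (array([ 549.34, -210.88]), np.float64(41.0))
 sw [ 553. -281.   95.] (array([ 540.46, -281.49]), np.float64(42.8))
 sw [ 545. -353.   95.] (array([ 530.6 , -353.13]), np.float64(43.5))
scene
 ring a [(array([456.7 , 332.73]), np.float64(36.7)), (array([433.34, 212.45]), np.float64(36.0))]
 ring b [(array([451.27, 331.15]), np.float64(110.4)), (array([428.4 , 190.62]), np.float64(33.0))]
 ring c [(array([457.27, 334.48]), np.float64(52.1)), (array([428.38, 199.1 ]), np.float64(108.9))]
 ring d [(array([455.31, 344.56]), np.float64(55.3)), (array([435.68, 197.19]), np.float64(62.7))]
 mand base (array([485.53,  21.19]), np.float64(19.0)) (array([477.56,  17.2 ]), np.float64(38.4)) (array([477.51,  16.99]), np.float64(94.7))
 sw [ 560. -208.   95.] (array([ 548.5 , -206.37]), np.float64(45.3))
 sw [ 553. -281.   95.] (array([ 540.66, -278.3 ]), np.float64(45.3))
 sw [ 545. -353.   95.] (array([ 531.9 , -349.05]), np.float64(44.6))
```

View pics/c2.png

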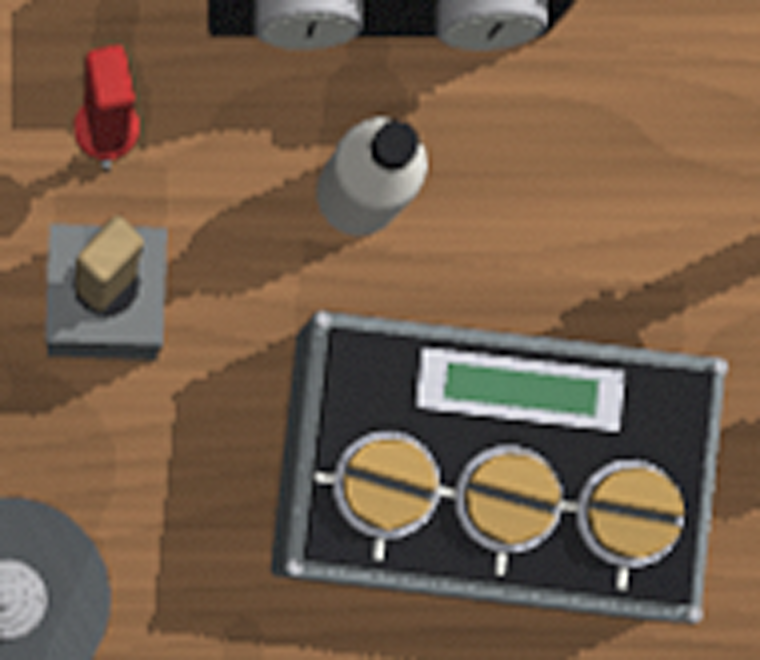

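The crop shows the wooden screwdriver in the grey stand, with its handle top at crop (112,249) and the blade line at about -38° yaw. The red decoy is at crop (108,100). The box has three brass switches with slots roughly along its y axis. The ring fits score highest as ring_b at (452,330) and ring_c at (429,199). Next I'll move above ring_b.

>>> apply_moves(
  motion=[
    [0,0.234,-0.282,0,20],
    [0,0.234,-0.282,0,20],
    [0,0.234,-0.282,0,20],
    [0,0.234,-0.282,0,20],
    [0,0.234,-0.282,0,20],
    [0,0.234,-0.282,0,20],
    [0,0.234,-0.282,0,20],
    [0,0.234,-0.282,-0.06,20],
    [0,0.234,-0.282,-0.11,20],
    [0,0.234,-0.282,-0.11,20],
  ],
)

```text
time: 1.35
tool_pos: [447.7, 329.1, 99.5]
tcp_rot: [-0.004, 1.0, -0.003, -0.005]
contact_force: [0.2, -0.8, 0.3]
gripper_width: 1.001
```

```bash
python3 - <<'E'
from h import *
t=load("top")
print("sd top",unproj(t,(328,132.25),168)[0].round(1),"stand",unproj(t,(326.5,141.75),68)[0].round(1))
c=np.array([[80,265],[118,216],[143,235],[106,280]])/4+[300,70]
p=unproj(t,c,168);print(p.round(1))
# slots: dark pixels in disc, PCA on z=95 plane
g=gray(t)
for c in ((549,-209),(540.5,-280),(531,-351)):
    xs,ys=np.meshgrid(np.arange(-26,26.1,.5),np.arange(-26,26.1,.5));P=np.c_[xs.ravel()+c[0],ys.ravel()+c[1]]
    m=(np.hypot(P[:,0]-c[0],P[:,1]-c[1])<21);P=P[m]
    v=samp(g,proj(t,np.c_[P,np.full(len(P),95)]));q=P[v<np.percentile(v,18)]
    mu=q.mean(0);w,V=np.linalg.eigh(np.cov((q-mu).T));d=V[:,1];d=d*np.sign(d[1])
    print("slot",c,mu.round(1),"yaw from y",np.degrees(np.arctan2(-d[0],d[1])).round(1),np.sqrt(w).round(1))
s=robot.state();print(s["tool_pos"].round(1),s["tcp_rot"].round(4),s["contact_force"].round(1),s["time"])
r=snap("top");print([cfit(r,(452,330),[(30,16,1),(20,16,-1)],span=40)])
cv2.imwrite("pics/t1.png",r["image"][150:300,150:400,::-1])
E
```

```text
sd top [666.6 -45.8 168. ] stand [665.3 -44.9  68. ]
[[658.  -28.8 168. ]
 [684.3 -49.1 168. ]
 [674.1 -62.3 168. ]
 [650.  -42.6 168. ]]
slot (549, -209) [ 547.2 -208.4] yaw from y -16.8 [ 1.7 12. ]
slot (540.5, -280) [ 538.7 -279.6] yaw from y -15.3 [ 1.7 12.1]
slot (531, -351) [ 530.4 -351.1] yaw from y -10.6 [ 1.7 12.1]
[447.7 329.1  99.5] [-0.0041  1.     -0.0026 -0.0047] [ 0.2 -0.8  0.3] 1.35
[(array([413.14, 319.45]), np.float64(28.0))]
```

>>> apply_moves(
  motion=[
    [0,0,0,-0.05,0],
    [0,0,0,-0.09,0],
    [0,0,0,-0.098,0],
    [0,0,0,-0.098,0],
    [0.5,0,0,-0.098,0],
    [0.5,0,0,-0.098,0],
    [0.5,0,0,-0.098,0],
    [0.5,0,0,-0.098,0],
    [0.5,0,0,-0.098,0],
    [0.5,0,0,-0.098,0],
  ],
  force=15,
)

```text
time: 2.65
tool_pos: [452.1, 330.7, 7.1]
tcp_rot: [-0.004, 1.0, 0.0, 0.0]
contact_force: [-0.8, -0.4, 3.1]
gripper_width: 0.631
```

>>> apply_moves(
  motion=[
    [0.3,0,0,-0.002,0],
    [0.3,0,0,-0.002,0],
    [0.3,0,0,-0.002,-10],
    [0.3,0,0,-0.002,-20],
    [0.3,0,0,-0.002,-30],
    [0.3,0,0,-0.002,-40],
    [0.3,0,0,-0.002,-50],
    [0.3,0,0,-0.002,-60],
    [0.3,0,0,-0.002,-70],
    [0.3,0,0,-0.002,-80],
  ],
)

```text
time: 3.9
tool_pos: [451.6, 330.1, 4.1]
tcp_rot: [0.642, 0.767, -0.0, -0.0]
contact_force: [-1.3, -0.9, -0.1]
gripper_width: 0.7
```

>>> apply_moves(
  motion=[
    [0.3,0,0,0,-10],
    [0.3,0,0,0,-10],
    [0.5,0,0,0,-10],
    [0.5,0,0,0,-10],
    [0.5,0,0,0,-10],
    [0.5,0,0,0,-10],
    [0.5,0,0,0,-10],
  ],
  force=30,
)

```text
time: 4.78
tool_pos: [451.7, 330.3, 4.5]
tcp_rot: [0.704, 0.71, -0.0, -0.0]
contact_force: [-0.2, -0.2, -2.4]
gripper_width: 0.614
```

```bash
python3 - <<'E'
from h import *
s=robot.state();print(s["tool_pos"].round(2),s["tcp_rot"].round(4),s["contact_force"].round(1),s["gripper_width"]*95,s["qpos"].round(2))
r=snap("scene");print(cfit(r,(452,330),[(30,16,1),(20,16,-1)],span=8),cfit(r,(429,199),[(24,16,1),(14,16,-1)],span=40))
crop(r,300,130,620,370,2.4,"pics/s1.png")
E
```

```text
[451.73 330.26   4.45] [ 7.045e-01  7.097e-01 -2.000e-04 -0.000e+00] [-0.2 -0.2 -2.4] 58.34108116701971 [ 0.54  0.15  2.   -0.    0.99  0.53]
(array([471.08, 331.08]), np.float64(19.1)) (array([428.31, 199.06]), np.float64(109.3))
```

View pics/s1.png

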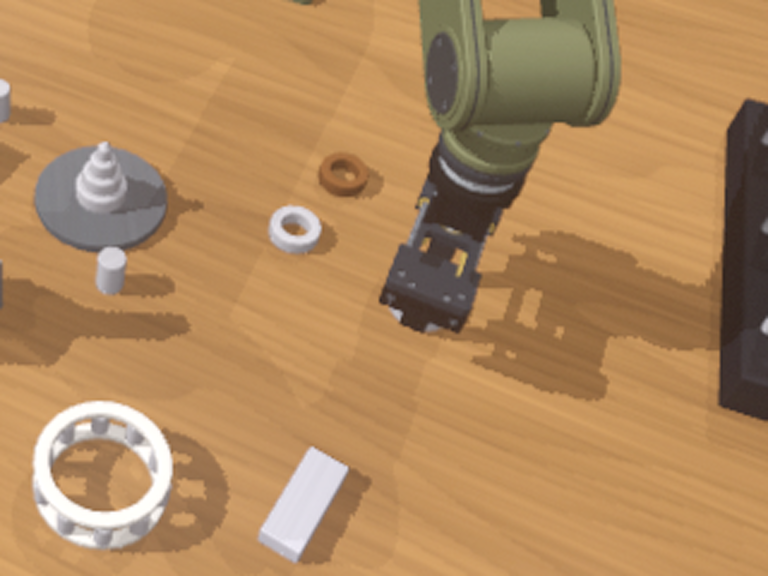

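The scene view shows the gripper holding ring_b (2.4x crop, around (430,325)). Ring_c is undisturbed at (296,229). Next: lift ring_b and carry it over the mandrel.

>>> apply_moves(
  motion=[
    [0.5,0,0,0.05,0],
    [0.5,0,0,0.11,0],
    [0.5,0.013,-0.06,0.14,0],
    [0.5,0.026,-0.12,0.14,0],
    [0.5,0.026,-0.18,0.14,0],
    [0.5,0.026,-0.24,0.14,0],
    [0.5,0.026,-0.3,0.14,0],
    [0.5,0.0263,-0.3133,0.14,0],
    [0.5,0.0263,-0.3133,0.14,0],
    [0.5,0.0263,-0.3133,0.14,0],
  ],
)

```text
time: 6.08
tool_pos: [478.1, 18.2, 144.5]
tcp_rot: [0.704, 0.71, 0.0, -0.0]
contact_force: [-1.3, 0.8, -1.8]
gripper_width: 0.615
```

>>> apply_moves(
  motion=[
    [0.5,0,0,0,0],
    [0.5,0,0,0,0],
  ],
)

```text
time: 6.32
tool_pos: [478.2, 18.0, 144.6]
tcp_rot: [0.704, 0.71, -0.0, -0.0]
contact_force: [-0.5, 0.5, -1.5]
gripper_width: 0.616
```

```bash
python3 - <<'E'
from h import *
s=robot.state();print(s["tool_pos"].round(2),s["tcp_rot"].round(4),s["contact_force"].round(1),s["gripper_width"]*95)
r=snap("scene");t=snap("top")
c=s["tool_pos"]; z=c[2]-4.45
print("mandrel",cfit(r,(478,17),[(24.5,27.5,1),(18.5,45,1),(12.5,62.5,1)],d=2),cfit(r,(478,17),[(24.5,27.5,1)]))
crop(r,240,110,450,250,3.6,"pics/s2.png")
E
```

```text
[478.17  18.03 144.56] [ 7.039e-01  7.103e-01 -0.000e+00 -1.000e-04] [-0.5  0.5 -1.5] 58.52102781580204
mandrel (array([477.37,  16.85]), np.float64(97.1)) (array([477.58,  17.13]), np.float64(39.0))
```

View pics/s2.png

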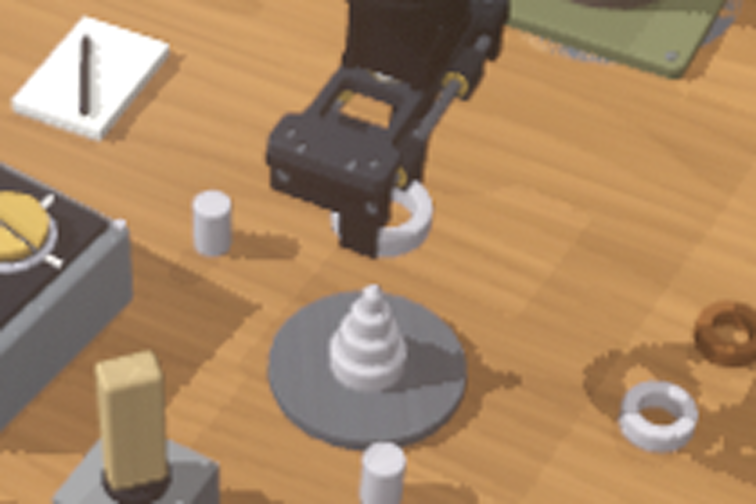

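Ring_b is held level above the mandrel post (post top at about (372,290) in the crop). I'll shift y by -1.2 mm and descend slowly.

>>> apply_moves(
  motion=[
    [0.5,0,-0.0012,-0.02,0],
    [0.5,0,-0.0012,-0.045,0],
    [0.5,0,-0.0012,-0.07,0],
    [0.5,0,-0.0012,-0.084,0],
    [0.5,0,-0.0012,-0.089,0],
    [0.5,0,-0.0012,-0.092,0],
    [0.5,0,-0.0012,-0.095,0],
    [0.5,0,-0.0012,-0.098,0],
    [0.5,0,-0.0012,-0.098,0],
  ],
)

```text
time: 7.55
tool_pos: [478.3, 15.9, 46.7]
tcp_rot: [0.705, 0.71, 0.0, 0.0]
contact_force: [0.3, -0.6, -1.8]
gripper_width: 0.613
```

>>> apply_moves(
  motion=[
    [0.5,0,0,-0.003,0],
    [0.5,0,0,-0.006,0],
    [0.5,0,0,-0.009,0],
    [0.5,0,0,-0.011,0],
    [0.5,0,0,-0.0125,0],
    [0.5,0,0,-0.0135,0],
    [0.5,0,0,-0.0135,0],
  ],
)

```text
time: 8.43
tool_pos: [478.3, 16.0, 33.9]
tcp_rot: [0.704, 0.71, -0.0, -0.0]
contact_force: [-3.6, 1.4, 4.5]
gripper_width: 0.616
```

>>> apply_moves(
  motion=[
    [0.3,0,0,0,0],
    [0.25,0,0,0,0],
    [0.25,0,0,0,0],
    [0.25,0,0,0.04,0],
    [0.25,0,0,0.09,0],
    [0.25,-0.01,0.04,0.1,0],
    [0.25,-0.03,0.1,0.1,0],
    [0.25,-0.0496,0.16,0.1,0],
    [0.25,-0.0496,0.183,0.1,0],
    [0.25,-0.0496,0.183,0.1,0],
  ],
)

```text
time: 9.68
tool_pos: [428.2, 200.1, 133.1]
tcp_rot: [0.703, 0.711, -0.0, 0.0]
contact_force: [-0.9, -0.7, 0.0]
gripper_width: 0.748
```

```bash
python3 - <<'E'
from h import *
s=robot.state();print(s["tool_pos"].round(2),s["contact_force"].round(1),s["gripper_width"]*95,s["time"])
r=snap("scene");t=snap("top")
for n,R in (("s",r),("t",t)):
  for z in (45.5,50,54): print(n,z,"b on mandrel",cfit(R,(478,17),[(30,z,1),(20,z,-1)],span=8,d=2))
  print("c",cfit(R,(429,199),[(24,16,1),(14,16,-1)],span=20))
B=np.hstack([cv2.resize(r["image"][150:290,280:450,::-1],(400,330),interpolation=2),cv2.resize(t["image"][180:260,200:340,::-1],(400,330),interpolation=2)])
cv2.imwrite("pics/p3.png",B)
E
```

```text
[428.22 200.1  133.11] [-0.9 -0.7  0. ] 71.0733956002853 9.675
s 45.5 b on mandrel (array([478.08,  16.27]), np.float64(59.8))
s 50 b on mandrel (array([481.7 ,  17.93]), np.float64(60.7))
s 54 b on mandrel (array([485.06,  19.3 ]), np.float64(61.3))
c (array([428.39, 199.29]), np.float64(109.0))
t 45.5 b on mandrel (array([479.27,  15.1 ]), np.float64(93.6))
t 50 b on mandrel (array([479.48,  14.94]), np.float64(95.6))
t 54 b on mandrel (array([479.63,  14.9 ]), np.float64(97.2))
c (array([429., 199.]), np.float64(120.0))
```

View pics/p3.png

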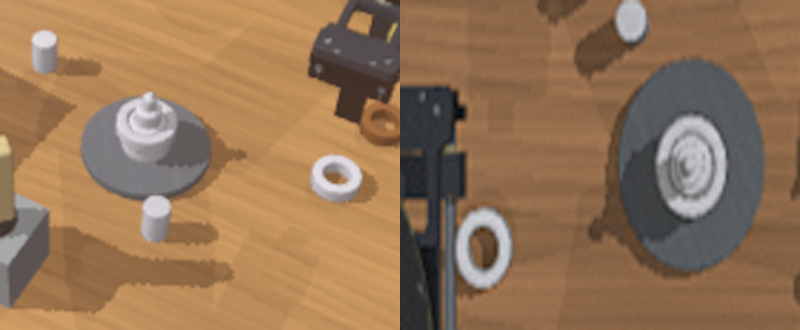

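Ring_b is seated: both cameras agree at a top height of 45.5 mm, at about (478.5,16). Ring_c is undisturbed. Next I'll centre-grip ring_c.

>>> apply_moves(
  motion=[
    [0.25,0,-0.001,-0.05,0],
    [0.25,0,-0.001,-0.1,0],
    [0.25,0,-0.001,-0.127,0],
    [0.25,0,-0.001,-0.128,0],
    [0.25,0,-0.001,-0.128,0],
    [0.6,0,-0.001,-0.128,0],
    [0.6,0,-0.001,-0.128,0],
    [0.6,0,-0.001,-0.128,0],
    [0.6,0,-0.001,-0.128,0],
    [0.6,0,-0.001,-0.128,0],
  ],
  force=15,
)

```text
time: 11.02
tool_pos: [428.9, 198.1, 5.9]
tcp_rot: [0.704, 0.71, 0.0, 0.0]
contact_force: [-2.3, -0.1, 6.0]
gripper_width: 0.505
```

>>> apply_moves(
  motion=[
    [0.38,0,0,0,0],
    [0.38,0,0,0,10],
    [0.38,0,0,0,20],
    [0.38,0,0,0,30],
    [0.38,0,0,0,40],
    [0.38,0,0,0,50],
    [0.38,0,0,0,60],
    [0.38,0,0,0,70],
    [0.38,0,0,0,80],
    [0.38,0,0,0,90],
  ],
)

```text
time: 12.28
tool_pos: [428.3, 197.8, 4.7]
tcp_rot: [-0.007, 1.0, -0.0, -0.0]
contact_force: [0.8, -0.8, 0.3]
gripper_width: 0.623
```

>>> apply_moves(
  motion=[
    [0.38,0,0,0,0],
    [0.38,0,0,0,0],
    [0.6,0,0,0,0],
    [0.6,0,0,0,0],
    [0.6,0,0,0,0],
    [0.6,0,0,0,0],
    [0.6,0,0,0,0],
  ],
  force=30,
)

```text
time: 13.15
tool_pos: [428.6, 197.9, 5.1]
tcp_rot: [-0.004, 1.0, 0.0, -0.0]
contact_force: [-0.2, 0.3, -0.2]
gripper_width: 0.493
```

>>> apply_moves(
  motion=[
    [0.6,0,0,0.05,0],
    [0.6,0,0,0.11,0],
    [0.6,0.015,-0.05,0.13,0],
    [0.6,0.03,-0.1,0.13,0],
    [0.6,0.045,-0.15,0.13,0],
    [0.6,0.0497,-0.1819,0.13,0],
    [0.6,0.0497,-0.1819,0.13,0],
    [0.6,0.0497,-0.1819,0.13,0],
    [0.6,0.0497,-0.1819,0.13,0],
  ],
)

```text
time: 14.28
tool_pos: [477.9, 16.9, 134.9]
tcp_rot: [-0.004, 1.0, 0.0, -0.0]
contact_force: [-0.7, 0.2, -1.0]
gripper_width: 0.491
```

```bash
python3 - <<'E'
from h import *
s=robot.state();print(s["tool_pos"].round(2),s["contact_force"].round(1),s["gripper_width"]*95)
t=snap("top");s=snap("scene");
print(cfit(s,(478,16),[(30,45.5,1)],span=8,d=2))
B=np.hstack([cv2.resize(s["image"][150:290,280:450,::-1],(400,330),interpolation=2),cv2.resize(t["image"][180:260,200:340,::-1],(400,330),interpolation=2)])
cv2.imwrite("pics/p4.png",B)
E
```

```text
[477.94  16.91 134.89] [-0.7  0.2 -1. ] 46.60814237831754
(array([477.92,  16.51]), np.float64(45.5))
```

View pics/p4.png

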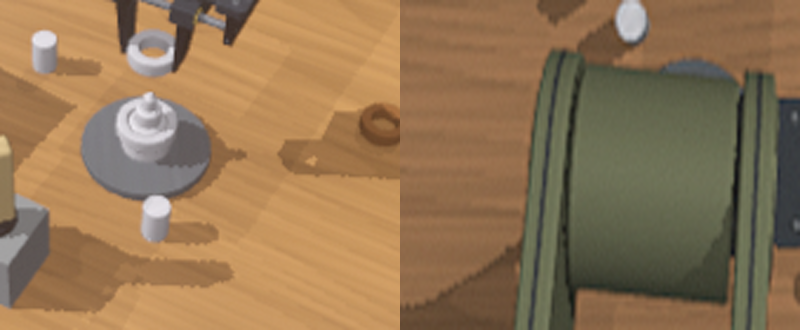

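Ring_c is held level above the post (left panel (152,52)), and ring_b is on the mandrel. I'll lower it.

>>> apply_moves(
  motion=[
    [0.6,0,-0.0005,-0.02,0],
    [0.6,0,-0.0005,-0.04,0],
    [0.6,0,-0.0005,-0.055,0],
    [0.6,0,-0.0005,-0.062,0],
    [0.6,0,-0.0005,-0.065,0],
    [0.6,0,-0.0005,-0.068,0],
    [0.6,0,-0.0005,-0.071,0],
    [0.6,0,-0.0005,-0.074,0],
  ],
)

```text
time: 15.38
tool_pos: [478.9, 15.9, 61.6]
tcp_rot: [-0.003, 1.0, 0.0, 0.001]
contact_force: [0.4, 2.5, 0.6]
gripper_width: 0.487
```

>>> apply_moves(
  motion=[
    [0.6,0,0,-0.003,0],
    [0.6,0,0,-0.005,0],
    [0.6,0,0,-0.007,0],
    [0.6,0,0,-0.008,0],
    [0.6,0,0,-0.0088,0],
    [0.6,0,0,-0.0095,0],
    [0.6,0,0,-0.0095,0],
  ],
)

```text
time: 16.25
tool_pos: [478.7, 15.9, 52.1]
tcp_rot: [-0.004, 1.0, 0.0, 0.0]
contact_force: [-1.0, 6.0, 3.3]
gripper_width: 0.489
```

>>> apply_moves(
  motion=[
    [0.45,0,0,0,0],
    [0.38,0,0,0,0],
    [0.38,0,0,0,0],
    [0.38,0,0,0.04,0],
    [0.38,0,0,0.1,-5],
    [0.38,0,0,0.16,-10],
    [0.38,0.06,-0.02,0.16,-20],
    [0.38,0.06,-0.02,0.16,-30],
    [0.38,0.06,-0.02,0.16,-38],
    [0.38,0.06,-0.02,0.16,-38],
  ],
)

```text
time: 17.5
tool_pos: [538.2, -4.8, 211.2]
tcp_rot: [0.321, 0.947, -0.0, -0.0]
contact_force: [-0.6, -0.7, 0.0]
gripper_width: 0.618
```

```bash
python3 - <<'E'
from h import *
st=robot.state();print(st["tool_pos"].round(2),st["tcp_rot"].round(4),st["contact_force"].round(1),st["gripper_width"]*95)
s=snap("scene");t=snap("top")
for z in (58,63,68): print(z,cfit(s,(478,16),[(24,z,1)],span=8,d=2),cfit(s,(478,16),[(24,z,1),(14,z,-1)],span=8,d=2))
B=np.hstack([cv2.resize(s["image"][170:240,300:385,::-1],(400,330),interpolation=2),cv2.resize(s["image"][195:290,220:330,::-1],(400,345),interpolation=2)[:330]])
cv2.imwrite("pics/p5.png",B)
E
```

```text
[538.2   -4.84 211.24] [ 3.215e-01  9.469e-01 -3.000e-04 -3.000e-04] [-0.6 -0.7  0. ] 58.67287220894743
58 (array([474.09,  14.23]), np.float64(37.4)) (array([474.26,  14.17]), np.float64(54.2))
63 (array([478.38,  15.93]), np.float64(37.4)) (array([478.54,  15.86]), np.float64(54.7))
68 (array([482.51,  17.73]), np.float64(37.2)) (array([482.8 ,  17.62]), np.float64(55.1))
```

View pics/p5.png

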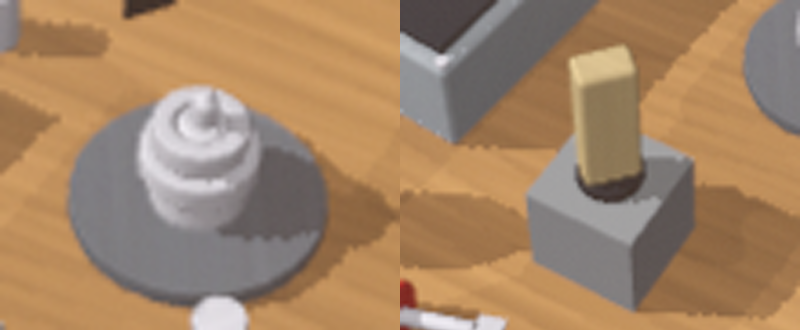

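Ring_c looks seated: the fit at z=63 gives (478.4,15.9). The screwdriver stands upright in its stand at crop (605,110). Something red and silver at the bottom left differs from the first picture, so I'll look closer.

```bash
python3 - <<'E'
from h import *
s=load("scene");t=load("top")
a=cv2.resize(s["image"][190:350,80:330,::-1],(500,320),interpolation=2)
b=cv2.resize(t["image"][70:170,280:420,::-1],(448,320),interpolation=2)
cv2.imwrite("pics/p6.png",cv2.resize(np.hstack([a,b]),(800,270)))
E
```

```text
(no output)
```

View pics/p6.png

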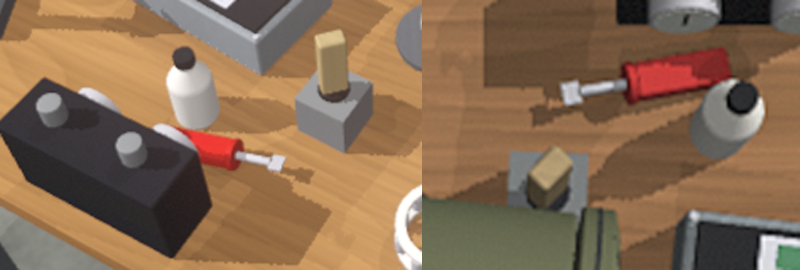

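The red decoy, which had been balancing on its blade, has fallen over by itself and lies at right-panel (680,75) beside the oil bottle. The arm was never near it, so I'll leave it. Next I'll refine the screwdriver position.

```bash
python3 - <<'E'
from h import *
s=load("scene");t=pickle.load(open("top.pkl","rb"))
# handle segmentation (tan: R-B large, bright) in both cameras near the predicted spot; fit box handle silhouette
from scipy.spatial import ConvexHull
def mask(r):
    hsv=cv2.cvtColor(r["image"],cv2.COLOR_RGB2HSV)
    return hsv
def corners(x,y,yaw,lx=17,ly=11,zs=(76,168)):
    a=np.radians(yaw);R=np.array([[np.cos(a),-np.sin(a)],[np.sin(a),np.cos(a)]])
    q=np.array([[lx,ly],[lx,-ly],[-lx,-ly],[-lx,ly]])@R.T+[x,y]
    return q
def score(p,r):
    g=lab[id(r)];x,y,yaw=p;v=0
    q=corners(x,y,yaw)
    top=np.c_[q,[168]*4];bot=np.c_[q,[76]*4]
    uv=proj(r,np.r_[top,bot]).astype(np.float32);h=cv2.convexHull(uv)[:,0]
    # gradient along hull normal
    n=len(h);tot=0;L=0
    ctr=h.mean(0)
    for i in range(n):
        a,b=h[i],h[(i+1)%n];l=np.linalg.norm(b-a)
        if l<3: continue
        P=a+(b-a)*np.linspace(.1,.9,15)[:,None];nn=np.array([b[1]-a[1],a[0]-b[0]])/l
        if nn@(ctr-a)>0: nn=-nn
        d=np.stack([samp(g[:,:,k],P-nn)-samp(g[:,:,k],P+nn) for k in range(3)])
        tot+=np.linalg.norm(d,axis=0).mean()*l;L+=l
    return -tot/L
lab={}
for nm,r in (("scene",s),):
    lab[id(r)]=cv2.cvtColor(r["image"],cv2.COLOR_RGB2LAB).astype(np.float32)
    best=min((score((x,y,w),r),x,y,w) for x in np.arange(656,678,1.5) for y in np.arange(-56,-34,1.5) for w in np.arange(-54,-22,4.))
    o=minimize(score,best[1:],args=(r,),method="Nelder-Mead");print(nm,best,o.x.round(2),o.fun)
print(unproj(s,(275.8,212.3),168)[0].round(1),"stand",unproj(s,(277.2,244),68)[0].round(1))
E
```

```text
scene (np.float32(-38.478794), np.float64(666.5), np.float64(-42.5), np.float64(-46.0)) [666.48 -43.09 -47.63] -39.37409973144531
[667.2 -41.9 168. ] stand [668.8 -42.2  68. ]
```

>>> apply_moves(
  motion=[
    [0.45,0.06,-0.018,0,0],
    [0.45,0.11,-0.033,0,0],
    [0.45,0.1284,-0.0394,0,0],
    [0.45,0.1284,-0.0394,0,0],
    [0.45,0.1284,-0.0394,0,0],
    [0.45,0.1284,-0.0394,-0.04,0],
    [0.45,0.1284,-0.0394,-0.08,0],
    [0.45,0.1284,-0.0394,-0.112,0],
    [0.45,0.1284,-0.0394,-0.112,0],
    [0.45,0.1284,-0.0394,-0.112,0],
  ],
)

```text
time: 18.85
tool_pos: [667.2, -43.8, 101.6]
tcp_rot: [0.322, 0.947, 0.0, 0.001]
contact_force: [0.2, -0.7, 0.9]
gripper_width: 0.553
```

>>> apply_moves(
  motion=[
    [0.9,0,0,0,0],
    [0.9,0,0,0,0],
    [0.9,0,0,0,0],
    [0.9,0,0,0,0],
    [0.9,0,0,0,0],
    [0.9,0,0,0,0],
  ],
  force=10,
)

```text
time: 19.6
tool_pos: [667.1, -43.9, 100.2]
tcp_rot: [0.322, 0.947, 0.0, 0.0]
contact_force: [0.1, 1.0, 3.3]
gripper_width: 0.242
```

>>> apply_moves(
  motion=[
    [0.9,0,0,0,0],
    [0.9,0,0,0,0],
    [0.9,0,0,0,0],
  ],
  force=55,
)

```text
time: 19.98
tool_pos: [667.0, -43.9, 100.2]
tcp_rot: [0.322, 0.947, 0.0, 0.0]
contact_force: [-0.1, 1.4, 5.5]
gripper_width: 0.231
```

>>> apply_moves(
  motion=[
    [0.9,0,0,0.03,0],
    [0.9,0,0,0.07,0],
    [0.9,0,0,0.11,0],
    [0.9,0,0,0.13,-10],
    [0.9,0,0,0.13,-20],
    [0.9,0,0,0.13,-30],
    [0.9,0,0,0.13,-40],
    [0.9,0,0,0.13,-50],
    [0.9,0,0,0.13,-60],
    [0.9,0,0,0.13,-67],
  ],
)

```text
time: 21.22
tool_pos: [665.8, -44.1, 227.3]
tcp_rot: [0.792, 0.61, -0.001, -0.001]
contact_force: [-0.7, -0.6, -1.4]
gripper_width: 0.229
```

```bash
cat > sw.py <<'E'
from h import *
import h
s=load("scene");t=dict(load("top"));t["image"]=cv2.imread("pics/top0.png")[:,:,::-1].copy()
h.gray=lambda r:(r["image"][:,:,0].astype(np.float32)-r["image"][:,:,2])
for n,r in(("top",t),("scene",s)):
    for c in((549,-209),(540.5,-280),(531.5,-351)):
        f,sc=cfit(r,c,[(27,95,1)],span=10,d=2)
        V=r["image"].max(2).astype(np.float32);bestl=None
        def ls(p,w=2.7):
            a,o=p;d=np.array([-np.sin(a),np.cos(a)]);nn=np.array([np.cos(a),np.sin(a)])
            l=np.linspace(-20,20,41)[:,None]
            P=f+nn*o+l*d
            f1=lambda k:samp(V,proj(r,np.c_[P+nn*k,np.full(41,95.)])).mean()
            return 2*f1(0)-f1(7)-f1(-7)
        b=min((ls((a,o)),a,o) for a in np.radians(np.arange(-40,30,1.5)) for o in np.arange(-5,5.1,.5))
        q=minimize(ls,b[1:],method="Nelder-Mead",options=dict(initial_simplex=[b[1:],(b[1]+.03,b[2]),(b[1],b[2]+.7)])).x
        print(n,"disc",f,sc,"slot yaw",np.degrees(q[0]).round(1),"off",q[1].round(1))
E
python3 sw.py; python3 -c "
from h import *
s=robot.state();print(s['tool_pos'].round(2),s['tcp_rot'].round(4),s['contact_force'].round(1),s['gripper_width']*95)
r=snap('scene');crop(r,140,110,340,260,4,'pics/p7.png')"
```

```text
top disc [ 547.23 -207.01] 56.3 slot yaw -16.7 off 0.4
top disc [ 538.76 -277.96] 56.1 slot yaw -15.4 off 0.5
top disc [ 530.56 -349.09] 56.3 slot yaw -10.9 off 0.3
scene disc [ 547.76 -206.31] 47.6 slot yaw -16.7 off 1.3
scene disc [ 538.95 -277.68] 46.7 slot yaw -15.5 off 1.5
scene disc [ 529.87 -348.94] 44.4 slot yaw -10.7 off 2.2
[665.76 -44.06 227.33] [ 0.7925  0.6099 -0.0013 -0.001 ] [-0.7 -0.6 -1.4] 21.750907177027077
```

View pics/p7.png

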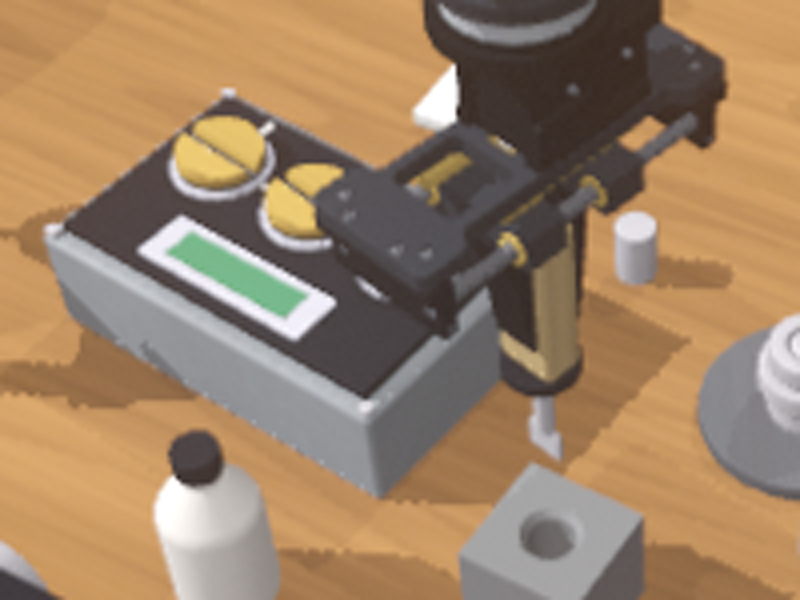

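The screwdriver is held upright and clear of the stand (blade at crop (545,440)). The refined switch centres agree between both cameras. I'll go over the left switch.

>>> apply_moves(
  motion=[
    [0.9,-0.03,-0.04,0,-2],
    [0.9,-0.06,-0.08,0,-2],
    [0.9,-0.09,-0.12,0,-2],
    [0.9,-0.115,-0.155,0,-2],
    [0.9,-0.1195,-0.1628,0,-2],
    [0.9,-0.1195,-0.1628,0,-2],
    [0.9,-0.1195,-0.1628,0,-2],
    [0.9,-0.1195,-0.1628,-0.02,-2],
    [0.9,-0.1195,-0.1628,-0.03,-2],
    [0.9,-0.1195,-0.1628,-0.03,-2],
  ],
)

```text
time: 22.52
tool_pos: [546.3, -205.8, 197.2]
tcp_rot: [0.801, 0.598, -0.001, -0.002]
contact_force: [-0.6, 0.6, -1.0]
gripper_width: 0.228
```

```bash
python3 - <<'E'
from h import *
s=robot.state();print(s['tool_pos'].round(2),s['tcp_rot'].round(4),s['contact_force'].round(1),s['gripper_width']*95,s['qpos'].round(2))
a=np.degrees(2*np.arctan2(s['tcp_rot'][1],s['tcp_rot'][0]))-90;print("psi",a)
r=snap('scene');crop(r,140,110,340,260,4,'pics/p8.png')
p=s['tool_pos'];print("tip px in crop",(proj(r,[p-[0,0,92.2]])-[140,110])*4)
E
```

```text
[ 546.29 -205.81  197.2 ] [ 0.8015  0.598  -0.0009 -0.0018] [-0.6  0.6 -1. ] 21.66096529070984 [-0.45 -0.01  1.82  0.    1.34 -0.16]
psi -16.542278359813736
tip px in crop [[405.06835154 232.41752356]]
```

View pics/p8.png

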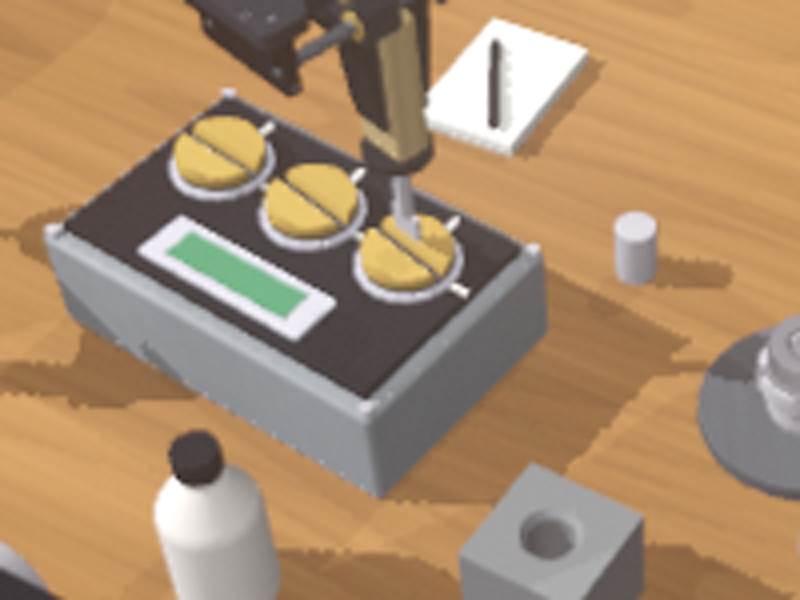

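The blade tip is at crop (408,235), just above the left switch's slot and parallel to it. I'll insert it.

>>> apply_moves(
  motion=[
    [0.9,0,0,0,0],
    [0.9,0,0,-0.006,0],
    [0.9,0,0,-0.01,0],
    [0.9,0,0,-0.013,0],
    [0.9,0,0,-0.016,0],
    [0.9,0,0,-0.019,0],
    [0.9,0,0,-0.0205,0],
    [0.9,0,0,-0.0205,0],
  ],
)

```text
time: 23.58
tool_pos: [547.1, -206.7, 179.0]
tcp_rot: [0.802, 0.598, -0.0, -0.0]
contact_force: [-0.3, -0.4, -1.4]
gripper_width: 0.228
```

>>> apply_moves(
  motion=[
    [0.9,0,0,0,-9],
    [0.9,0,0,0,-18],
    [0.9,0,0,0,-27],
    [0.9,0,0,0,-36],
    [0.9,0,0,0,-45],
    [0.9,0,0,0,-54],
    [0.9,0,0,0,-63],
    [0.9,0,0,0,-72],
    [0.9,0,0,0,-80],
    [0.9,0,0,0,-80],
  ],
)

```text
time: 24.82
tool_pos: [547.5, -207.3, 179.3]
tcp_rot: [0.998, -0.057, 0.001, 0.001]
contact_force: [1.0, -2.4, -3.5]
gripper_width: 0.231
```

```bash
python3 - <<'E'
from h import *
s=robot.state();print(s['tool_pos'].round(2),s['contact_force'].round(1),s['torque'].round(3),s['qpos'].round(2))
print("psi",np.degrees(2*np.arctan2(s['tcp_rot'][1],s['tcp_rot'][0]))-90)
E
```

```text
[ 547.5  -207.32  179.32] [ 1.  -2.4 -3.5] [-0.646 -0.09   0.064] [-0.45  0.01  1.83 -0.    1.3   1.23]
psi -96.4796018349348
```

>>> apply_moves(
  motion=[
    [0.9,0,0,0,-3],
    [0.9,0,0,0,-6],
    [0.9,0,0,0,-8],
    [0.9,0,0,0,-8],
    [0.9,0,0,0,-8],
  ],
)

```text
time: 25.45
tool_pos: [547.4, -207.3, 179.4]
tcp_rot: [0.992, -0.126, 0.0, 0.001]
contact_force: [1.4, -3.3, -3.7]
gripper_width: 0.228
```

```bash
python3 - <<'E'
from h import *
s=robot.state();print(s['tool_pos'].round(2),s['contact_force'].round(1),s['torque'].round(3))
print("psi",np.degrees(2*np.arctan2(s['tcp_rot'][1],s['tcp_rot'][0]))-90)
E
```

```text
[ 547.42 -207.34  179.37] [ 1.4 -3.3 -3.7] [-1.287 -0.21   0.074]
psi -104.53108620457452
```

>>> apply_moves(
  motion=[
    [0.9,0,0,0,-3],
    [0.9,0,0,0,-5],
    [0.9,0,0,0,-5],
    [0.9,0,0,0,-5],
  ],
)

```text
time: 25.95
tool_pos: [547.4, -207.4, 179.4]
tcp_rot: [0.986, -0.169, 0.001, 0.001]
contact_force: [2.3, -5.1, -2.4]
gripper_width: 0.228
```

```bash
python3 - <<'E'
from h import *
s=robot.state();print(s['tool_pos'].round(2),s['contact_force'].round(1),s['torque'].round(3))
print("psi",np.degrees(2*np.arctan2(s['tcp_rot'][1],s['tcp_rot'][0]))-90)
E
```

```text
[ 547.42 -207.39  179.37] [ 2.3 -5.1 -2.4] [-1.376 -0.232  0.252]
psi -109.51727708709505
```

Torque jumped from 0.07 to 0.25 N m, so the left switch is at its stop. I'll back off, lift and go to the middle switch.

>>> apply_moves(
  motion=[
    [0.9,0,0,0,5],
    [0.9,0,0,0,6],
    [0.9,0,0,0.015,6],
    [0.9,0,0,0.03,16],
    [0.9,-0.0087,-0.0711,0.03,26],
    [0.9,-0.0087,-0.0711,0.03,36],
    [0.9,-0.0087,-0.0711,0.03,46],
    [0.9,-0.0087,-0.0711,0.03,56],
    [0.9,-0.0087,-0.0711,0.03,66],
    [0.9,-0.0087,-0.0711,0.03,76],
  ],
)

```text
time: 27.2
tool_pos: [538.4, -276.3, 209.6]
tcp_rot: [0.88, 0.475, 0.001, -0.002]
contact_force: [-0.8, 0.7, -1.9]
gripper_width: 0.231
```

>>> apply_moves(
  motion=[
    [0.9,0,0,0,10],
    [0.9,0,0,0,18],
    [0.9,0,0,0,18],
    [0.9,0,0,-0.01,18],
    [0.9,0,0,-0.01,18],
  ],
)

```text
time: 27.82
tool_pos: [537.7, -277.0, 197.5]
tcp_rot: [0.797, 0.604, -0.0, -0.002]
contact_force: [0.7, 0.4, -2.4]
gripper_width: 0.231
```

```bash
python3 - <<'E'
from h import *
s=robot.state();print(s['tool_pos'].round(2),s['contact_force'].round(1),s['torque'].round(3),s['gripper_width']*95)
print("psi",np.degrees(2*np.arctan2(s['tcp_rot'][1],s['tcp_rot'][0]))-90)
r=snap('scene');crop(r,140,110,340,260,4,'pics/p9.png')
p=s['tool_pos'];print("tip px in crop",(proj(r,[p-[0,0,92.2]])-[140,110])*4)
E
```

```text
[ 537.72 -277.04  197.54] [ 0.7  0.4 -2.4] [-0.092  0.132  0.023] 21.956847768946453
psi -15.649372523806107
tip px in crop [[308.78172139 181.26439508]]
```

View pics/p9.png

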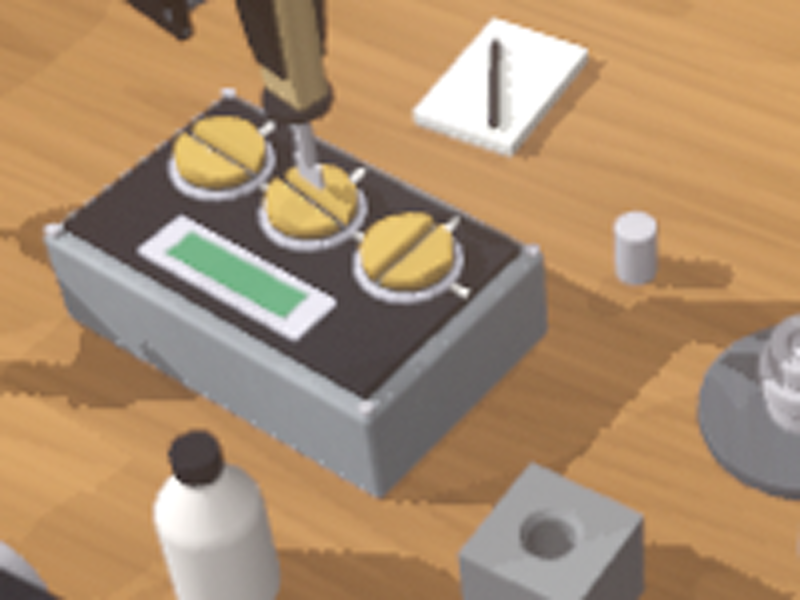

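The left slot is now in line with its index mark (crop (407,250)). The blade is over the middle switch, leaning slightly along the slot, which does no harm. I'll insert and turn.

>>> apply_moves(
  motion=[
    [0.9,0,0,0,0],
    [0.9,0,0,-0.006,0],
    [0.9,0,0,-0.01,0],
    [0.9,0,0,-0.013,0],
    [0.9,0,0,-0.016,0],
    [0.9,0,0,-0.0185,0],
    [0.9,0,0,-0.0195,0],
    [0.9,0,0,-0.0195,0],
  ],
)

```text
time: 28.88
tool_pos: [538.5, -277.8, 179.6]
tcp_rot: [0.796, 0.605, -0.0, -0.0]
contact_force: [-0.1, -0.3, -2.2]
gripper_width: 0.232
```

>>> apply_moves(
  motion=[
    [0.9,0,0,0,-9],
    [0.9,0,0,0,-18],
    [0.9,0,0,0,-27],
    [0.9,0,0,0,-36],
    [0.9,0,0,0,-45],
    [0.9,0,0,0,-54],
    [0.9,0,0,0,-63],
    [0.9,0,0,0,-72],
    [0.9,0,0,0,-80],
    [0.9,0,0,0,-87],
  ],
)

```text
time: 30.12
tool_pos: [539.1, -278.8, 179.9]
tcp_rot: [0.994, -0.112, 0.001, 0.001]
contact_force: [1.2, -2.5, -3.7]
gripper_width: 0.231
```

>>> apply_moves(
  motion=[
    [0.9,0,0,0,-3],
    [0.9,0,0,0,-6],
    [0.9,0,0,0,-6],
    [0.9,0,0,0,-6],
  ],
)

```text
time: 30.62
tool_pos: [539.0, -278.8, 179.9]
tcp_rot: [0.987, -0.161, 0.001, 0.001]
contact_force: [2.9, -5.0, -5.2]
gripper_width: 0.229
```

```bash
python3 - <<'E'
from h import *
s=robot.state();print(s['tool_pos'].round(2),s['contact_force'].round(1),s['torque'].round(3))
print("psi",np.degrees(2*np.arctan2(s['tcp_rot'][1],s['tcp_rot'][0]))-90)
E
```

```text
[ 539.04 -278.82  179.87] [ 2.9 -5.  -5.2] [-1.351 -0.547  0.196]
psi -108.53083986607228
```

Torque reached 0.196 N m, so the middle switch is at its stop. On to the right switch.

>>> apply_moves(
  motion=[
    [0.9,0,0,0,5],
    [0.9,0,0,0,6],
    [0.9,0,0,0.015,6],
    [0.9,0,0,0.03,16],
    [0.9,-0.0087,-0.0712,0.03,26],
    [0.9,-0.0087,-0.0712,0.03,36],
    [0.9,-0.0087,-0.0712,0.03,46],
    [0.9,-0.0087,-0.0712,0.03,56],
    [0.9,-0.0087,-0.0712,0.03,66],
    [0.9,-0.0087,-0.0712,0.03,76],
  ],
)

```text
time: 31.88
tool_pos: [529.7, -347.9, 210.3]
tcp_rot: [0.876, 0.483, 0.0, -0.001]
contact_force: [0.3, -0.2, -1.3]
gripper_width: 0.228
```

>>> apply_moves(
  motion=[
    [0.9,0,0,0,10],
    [0.9,0,0,0,20],
    [0.9,0,0,0,22],
    [0.9,0,0,0,22],
    [0.9,0,0,-0.012,22],
    [0.9,0,0,-0.012,22],
  ],
)

```text
time: 32.62
tool_pos: [528.9, -348.2, 195.5]
tcp_rot: [0.77, 0.639, -0.0, -0.002]
contact_force: [-0.2, 0.1, -0.5]
gripper_width: 0.228
```

```bash
python3 - <<'E'
from h import *
s=robot.state();print(s['tool_pos'].round(2),s['contact_force'].round(1),s['torque'].round(3),s['gripper_width']*95)
print("psi",np.degrees(2*np.arctan2(s['tcp_rot'][1],s['tcp_rot'][0]))-90)
r=snap('scene');crop(r,140,110,340,260,4,'pics/p10.png')
p=s['tool_pos'];print("tip px in crop",(proj(r,[p-[0,0,92.2]])-[140,110])*4)
E
```

```text
[ 528.9  -348.24  195.54] [-0.2  0.1 -0.5] [-0.104  0.066 -0.031] 21.640682380822057
psi -10.630048706435332
tip px in crop [[217.52702224 135.03241569]]
```

View pics/p10.png

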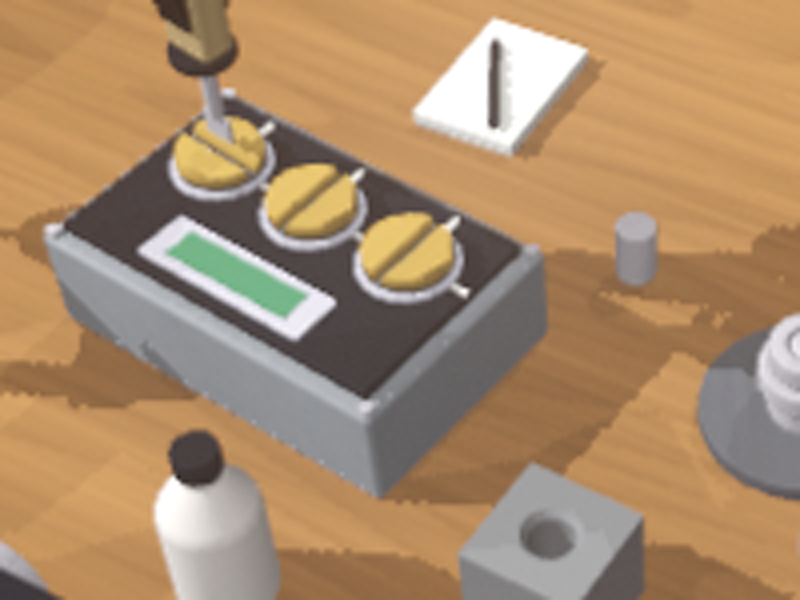

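Two slots are in line with their index marks, and the blade is over the right switch. I'll insert and turn.

>>> apply_moves(
  motion=[
    [0.9,0,0,0,0],
    [0.9,0,0,-0.006,0],
    [0.9,0,0,-0.01,0],
    [0.9,0,0,-0.013,0],
    [0.9,0,0,-0.016,0],
    [0.9,0,0,-0.018,0],
    [0.9,0,0,-0.018,0],
  ],
)

```text
time: 33.55
tool_pos: [529.7, -349.0, 179.4]
tcp_rot: [0.769, 0.639, -0.0, -0.0]
contact_force: [-0.1, -0.1, -1.0]
gripper_width: 0.23
```

>>> apply_moves(
  motion=[
    [0.9,0,0,0,-9],
    [0.9,0,0,0,-18],
    [0.9,0,0,0,-27],
    [0.9,0,0,0,-36],
    [0.9,0,0,0,-45],
    [0.9,0,0,0,-54],
    [0.9,0,0,0,-63],
    [0.9,0,0,0,-72],
    [0.9,0,0,0,-81],
    [0.9,0,0,0,-90],
  ],
)

```text
time: 34.8
tool_pos: [530.8, -350.2, 179.9]
tcp_rot: [0.996, -0.095, 0.002, 0.002]
contact_force: [2.9, -3.7, -4.9]
gripper_width: 0.231
```

>>> apply_moves(
  motion=[
    [0.9,0,0,0,-4],
    [0.9,0,0,0,-8],
    [0.9,0,0,0,-8],
    [0.9,0,0,0,-8],
  ],
)

```text
time: 35.3
tool_pos: [530.7, -350.3, 179.9]
tcp_rot: [0.987, -0.161, 0.002, 0.001]
contact_force: [2.4, -4.0, -4.2]
gripper_width: 0.228
```

```bash
python3 - <<'E'
from h import *
s=robot.state();print(s['tool_pos'].round(2),s['contact_force'].round(1),s['torque'].round(3),s['qpos'].round(2))
print("psi",np.degrees(2*np.arctan2(s['tcp_rot'][1],s['tcp_rot'][0]))-90)
E
```

```text
[ 530.66 -350.33  179.91] [ 2.4 -4.  -4.2] [-1.244 -0.783  0.16 ] [-0.67  0.11  1.72 -0.    1.3   1.23]
psi -108.49382226828988
```

All three switches appear to be at their stops. I'll back off, lift and carry the screwdriver to above the stand.

>>> apply_moves(
  motion=[
    [0.9,0,0,0,-1],
    [0.9,0,0,0,6],
    [0.9,0,0,0.015,6],
    [0.9,0,0,0.05,0],
    [0.9,0.02,0.05,0.055,-5],
    [0.9,0.045,0.1,0.055,-10],
    [0.9,0.07,0.15,0.055,-15],
    [0.9,0.09,0.2,0.055,-19],
    [0.9,0.112,0.25,0.055,-19],
    [0.9,0.13,0.29,0.055,-19],
  ],
)

```text
time: 36.55
tool_pos: [660.1, -56.3, 236.3]
tcp_rot: [0.947, -0.322, -0.0, -0.001]
contact_force: [0.5, -0.3, -2.3]
gripper_width: 0.231
```

>>> apply_moves(
  motion=[
    [0.9,0.0068,0.0151,0,0],
    [0.9,0.0068,0.0151,-0.02,0],
    [0.9,0.0068,0.0151,-0.035,0],
    [0.9,0.0068,0.0151,-0.035,0],
    [0.9,0.0068,0.0151,-0.035,0],
  ],
)

```text
time: 37.17
tool_pos: [666.3, -44.9, 199.4]
tcp_rot: [0.946, -0.323, -0.0, 0.0]
contact_force: [-0.2, 0.0, -1.0]
gripper_width: 0.23
```

```bash
python3 - <<'E'
from h import *
s=robot.state();print(s['tool_pos'].round(2),s['contact_force'].round(1),s['gripper_width']*95)
print("psi",np.degrees(2*np.arctan2(s['tcp_rot'][1],s['tcp_rot'][0]))-90)
r=snap('scene');t=snap('top')
x0,y0=190,120;crop(r,x0,y0,330,285,5,'pics/tmp.png');A=cv2.imread('pics/tmp.png')
B=cv2.resize(r["image"][100:200,160:290,::-1],None,fx=.8,fy=.8)
cv2.imwrite('pics/p11.png',A[150:750])
p=s['tool_pos'];print("tip px in view",(proj(r,[p-[0,0,92.2]])-[x0,y0])*5-[0,150])
# mouth of the stand hole, original images
t0=dict(t);t0["image"]=cv2.imread("pics/top0.png")[:,:,::-1].copy()
for d in (1.5,2,3): print("stand hole",cfit(r,(667,-44),[(13,66,-1)],span=6,d=d),cfit(r,(667,-44),[(15,68,-1)],span=6,d=d))
E
python3 - <<'E'
import re
src=open('sw.py').read().replace('for n,r in(("top",t),("scene",s))','for n,r in(("scene",s),)').replace('np.arange(-40,30,1.5)','np.arange(-140,-60,1.5)')
import os;os.chdir('.');import sys;sys.path.insert(0,'.');exec(src)
E
```

```text
[666.28 -44.92 199.42] [-0.2  0.  -1. ] 21.80380820273575
psi -127.67114209721532
tip px in view [[429.67007547 404.67353011]]
stand hole (array([669.06, -43.52]), np.float64(31.6)) (array([668.65, -44.33]), np.float64(31.0))
stand hole (array([669.17, -44.07]), np.float64(39.9)) (array([668.79, -44.57]), np.float64(38.2))
stand hole (array([669.29, -44.07]), np.float64(51.4)) (array([669.5 , -44.75]), np.float64(48.7))
scene disc [ 548.97 -207.2 ] 42.9 slot yaw -96.8 off -1.5
scene disc [ 539.27 -278.76] 47.4 slot yaw -97.1 off -1.6
scene disc [ 530.41 -349.78] 45.9 slot yaw -97.0 off -1.0
```

View pics/p11.png

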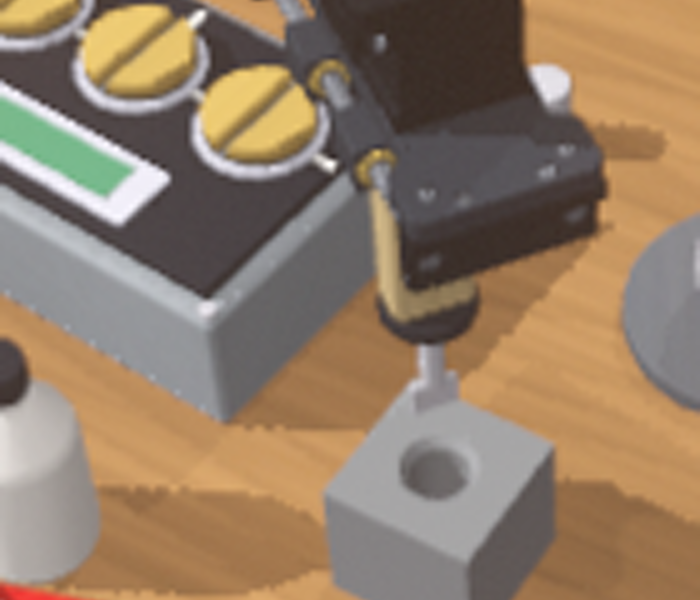

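All three slots read a yaw of about -97°, in line with the index marks. That is 90° from the box's y axis, so all are at their stops. The blade is above the stand: its end is at (434,405) in the view and the hole is at (437,470). I'll work out the correction.

```bash
python3 - <<'E'
from h import *
r=load("scene")
px=(190+434/5-.4,120+555/5-.4);print("tip scene",unproj(r,px,107.2)[0].round(1))
t=dict(load("top"));t["image"]=cv2.imread("pics/top0.png")[:,:,::-1].copy()
def sq(R,offs):
    L=cv2.cvtColor(R["image"],cv2.COLOR_RGB2LAB).astype(np.float32)
    def f(p):
        x,y,a=p;c,s_=np.cos(a),np.sin(a);v=0
        for k,(nx,ny) in enumerate([(1,0),(-1,0),(0,1),(0,-1)]):
            l=np.linspace(-30,30,31)
            def q(o):
                lx=nx*(35+o)+ (-ny)*l; ly=ny*(35+o)+nx*l
                P=np.c_[x+c*lx-s_*ly,y+s_*lx+c*ly,np.full(31,68.)];uv=proj(R,P)
                return np.stack([samp(L[:,:,i],uv) for i in range(3)])
            v+=np.minimum(np.linalg.norm(q(-2)-q(2),axis=0),40).mean()
        return -v
    b=min((f((x,y,a)),x,y,a) for x in np.arange(658,676,1.5) for y in np.arange(-54,-34,1.5) for a in np.radians(np.arange(-10,11,4)))
    o=minimize(f,b[1:],method="Nelder-Mead",options=dict(initial_simplex=[b[1:],(b[1]+1,b[2],b[3]),(b[1],b[2]+1,b[3]),(b[1],b[2],b[3]+.05)]))
    return o.x.round(3),o.fun
print("top",sq(t,0),"scene",sq(r,0))
E
```

```text
tip scene [665.1 -44.5 107.2]
top (array([ 6.68105e+02, -4.39030e+01, -4.10000e-02]), np.float64(-125.54109954833984)) scene (array([ 6.66452e+02, -4.32720e+01, -4.20000e-02]), np.float64(-125.08695983886719))
```

>>> apply_moves(
  motion=[
    [0.9,0.0018,-0.0005,0,0],
    [0.9,0.0018,-0.0005,-0.015,0],
    [0.9,0.0018,-0.0005,-0.03,0],
    [0.9,0.0018,-0.0005,-0.036,0],
    [0.9,0.0018,-0.0005,-0.041,0],
    [0.9,0.0018,-0.0005,-0.046,0],
    [0.9,0.0018,-0.0005,-0.051,0],
    [0.9,0.0018,-0.0005,-0.055,0],
    [0.9,0.0018,-0.0005,-0.055,0],
  ],
)

```text
time: 38.4
tool_pos: [668.2, -44.4, 144.2]
tcp_rot: [0.947, -0.322, -0.0, 0.0]
contact_force: [0.2, -0.2, -1.2]
gripper_width: 0.229
```

>>> apply_moves(
  motion=[
    [0.9,0,0,-0.01,0],
    [0.9,0,0,-0.02,0],
    [0.9,0,0,-0.03,0],
    [0.9,0,0,-0.036,0],
    [0.9,0,0,-0.04,0],
    [0.9,0,0,-0.0425,0],
    [0.9,0,0,-0.0425,0],
    [0.9,0,0,-0.0425,0],
  ],
)

```text
time: 39.4
tool_pos: [668.7, -44.5, 102.6]
tcp_rot: [0.947, -0.322, 0.0, -0.0]
contact_force: [-0.4, -1.4, -1.0]
gripper_width: 0.23
```

>>> apply_moves(
  motion=[
    [0.9,0,0,-0.001,0],
    [0.9,0,0,-0.002,0],
    [0.9,0,0,-0.003,0],
    [0.9,0,0,-0.003,0],
  ],
)

```text
time: 39.9
tool_pos: [668.6, -44.5, 100.3]
tcp_rot: [0.947, -0.322, 0.0, -0.0]
contact_force: [-2.0, -1.1, 4.2]
gripper_width: 0.226
```

>>> apply_moves(
  motion=[
    [0.7,0,0,0,0],
    [0.6,0,0,0,0],
    [0.5,0,0,0,0],
    [0.45,0,0,0,0],
    [0.45,0,0,0,0],
    [0.45,0,0,0.04,0],
    [0.45,0,0,0.1,0],
    [0.45,-0.02,0,0.15,0],
    [0.45,-0.08,0,0.16,0],
    [0.45,-0.14,0,0.16,0],
  ],
  force=10,
)

```text
time: 41.15
tool_pos: [527.9, -44.6, 261.4]
tcp_rot: [0.947, -0.322, 0.002, -0.0]
contact_force: [-0.9, -0.9, 0.5]
gripper_width: 0.549
```

>>> apply_moves(
  motion=[
    [0.45,-0.06,0.06,0.04,0],
    [0.45,-0.12,0.12,0.04,0],
    [0.45,-0.18,0.18,0.04,0],
    [0.45,-0.18,0.22,0.04,0],
    [0.45,-0.18,0.22,0.04,0],
    [0.45,-0.18,0.22,0.04,0],
  ],
)

```text
time: 41.9
tool_pos: [347.2, 177.4, 299.7]
tcp_rot: [0.948, -0.32, 0.001, -0.001]
contact_force: [0.3, 0.1, -0.3]
gripper_width: 0.552
```

```bash
python3 - <<'E'
from h import *
s=robot.state();print(s['tool_pos'].round(1),s['contact_force'].round(1),s['time'],s['gripper_width'])
r=snap('scene');t=snap('top')
print("c",cfit(r,(478,16),[(24,63,1),(14,63,-1)],span=8,d=2),"top",cfit(t,(478,16),[(24,63,1),(14,63,-1)],span=8,d=2))
print("handle top z=168?")
a=cv2.resize(r["image"][95:295,140:390,::-1],(500,400),interpolation=2)
b=cv2.resize(t["image"][60:260,270:420,::-1],(300,400),interpolation=2)
cv2.imwrite("pics/p12.png",np.hstack([a,b]))
E
```

```text
[347.2 177.4 299.7] [ 0.3  0.1 -0.3] 41.9 0.5517448966732208
c (array([479.42,  19.5 ]), np.float64(57.7)) top (array([481.49,  19.29]), np.float64(45.6))
handle top z=168?
```

View pics/p12.png

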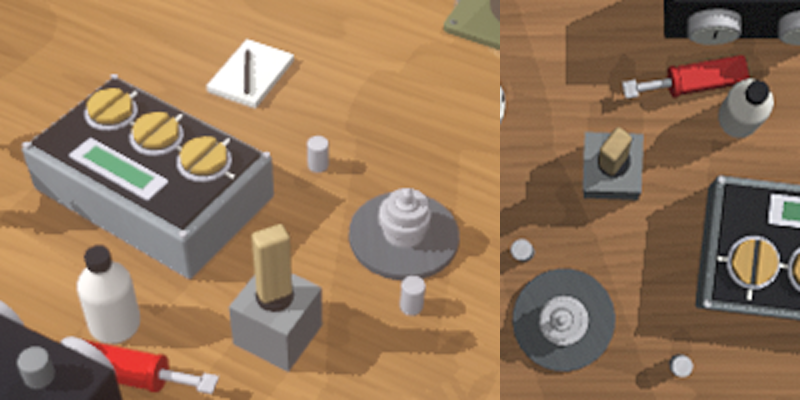

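The screwdriver stands upright in the stand at (272,265) and all slots point at their index lines. The ring_c fit moved by about 3.5 mm, though, so I'll look closely before handing in.

```bash
python3 - <<'E'
from h import *
r=snap('scene');t=snap('top')
for z in (59,61,63,65,67): print(z,"s",cfit(r,(478,16),[(24,z,1)],span=8,d=2),"t",cfit(t,(478,16),[(24,z,1)],span=8,d=2), "t bore",cfit(t,(478,16),[(14,z,-1)],span=8,d=2),"s bore",cfit(r,(478,16),[(14,z,-1)],span=8,d=2))
print("b s",cfit(r,(478,16),[(30,45.5,1)],span=8,d=2),"t",cfit(t,(478,16),[(30,45.5,1)],span=8,d=2))
print("49 step s",cfit(r,(478,16),[(24.5,27.5,1)],span=8,d=2))
def ov(R,x0,y0,w,h_,k):
    im=cv2.resize(R["image"][y0:y0+h_,x0:x0+w,::-1],None,fx=k,fy=k,interpolation=cv2.INTER_NEAREST)
    for rad,z in((24,63),(14,63),(30,45.5),(30,29.5)):
        uv=((proj(R,circ((478.4,16.3),rad,z))-[x0,y0]+.5)*k).astype(int)
        for p in uv[::3]: cv2.circle(im,tuple(int(v) for v in p),1,(0,0,255) if z>50 else (0,200,0),-1)
    return im
A=ov(r,310,175,66,60,6);B=ov(t,268,190,66,60,6)
cv2.imwrite("pics/p13.png",np.hstack([A,B]))
E
```

```text
59 s (array([475.66,  17.92]), np.float64(39.6)) t (array([482.37,  20.39]), np.float64(28.7)) t bore (array([480.42,  17.68]), np.float64(24.9)) s bore (array([476.97,  18.71]), np.float64(19.4))
61 s (array([477.46,  18.53]), np.float64(39.6)) t (array([482.45,  20.22]), np.float64(28.8)) t bore (array([480.41,  17.47]), np.float64(25.6)) s bore (array([478.62,  19.27]), np.float64(19.4))
63 s (array([479.18,  19.16]), np.float64(39.6)) t (array([482.5 ,  20.14]), np.float64(28.8)) t bore (array([480.48,  17.32]), np.float64(26.1)) s bore (array([480.13,  20.07]), np.float64(19.4))
65 s (array([480.78,  19.85]), np.float64(39.5)) t (array([482.57,  20.02]), np.float64(28.9)) t bore (array([480.54,  17.3 ]), np.float64(26.7)) s bore (array([481.85,  20.5 ]), np.float64(19.5))
67 s (array([482.56,  20.56]), np.float64(39.4)) t (array([482.64,  19.85]), np.float64(28.8)) t bore (array([480.54,  17.19]), np.float64(27.2)) s bore (array([483.56,  21.18]), np.float64(19.5))
b s (array([478.06,  16.63]), np.float64(31.5)) t (array([478.52,  14.72]), np.float64(58.9))
49 step s (array([473.48,   7.45]), np.float64(21.3))
```

The picture limit is reached, so I'll check numerically, comparing the mandrel region just after seating (pics/p5.png) with the current frame.

```bash
python3 - <<'E'
from h import *
r=load("scene")
old=cv2.cvtColor(cv2.imread("pics/p5.png")[:,:400],cv2.COLOR_BGR2GRAY);new=cv2.cvtColor(cv2.resize(r["image"][170:240,300:385,::-1],(400,330),interpolation=2),cv2.COLOR_BGR2GRAY)
k=np.array([400/85,330/70])
for nm,P in (("c top",circ((478.4,16.3),26,63)),("c upper",circ((478.4,16.3),26,58)),("b low",circ((478.4,16.3),31,32)),("post tip",circ((478.4,16.3),8,82))):
    uv=(proj(r,P)-[300,170]+.5)*k;x0,y0=uv.min(0).astype(int);x1,y1=uv.max(0).astype(int)
    if nm=="b low": y0=int(uv[:,1].mean())
    m=cv2.matchTemplate(new[y0-12:y1+12,x0-12:x1+12],old[y0:y1,x0:x1],cv2.TM_CCOEFF_NORMED);print(nm,(x0,y0,x1,y1),"shift px(src)",((np.array(cv2.minMaxLoc(m)[3])-12)/k).round(2),m.max().round(3),"at0",m[12,12].round(3))
g=gray(r);go=cv2.resize(old,(85,70),interpolation=cv2.INTER_AREA)
c=proj(r,[[478.4,16.3,63],[478.4,16.3,55],[478.4,16.3,45.5],[478.4,16.3,84]]);print((c-[300,170]).round(1))
for v in range(16,34,2): print(v,"old",go[v,26:62].tolist());print(v,"new",g[170+v,326:362].astype(int).tolist())
E
```

```text
c top (np.int64(146), np.int64(83), np.int64(254), np.int64(163)) shift px(src) [0.64 0.64] 0.863 at0 0.764
c upper (np.int64(146), np.int64(90), np.int64(253), np.int64(170)) shift px(src) [0.64 0.64] 0.872 at0 0.777
b low (np.int64(133), 166, np.int64(259), np.int64(214)) shift px(src) [0.21 0.42] 0.974 at0 0.962
post tip (np.int64(185), np.int64(84), np.int64(219), np.int64(108)) shift px(src) [0.   0.64] 0.884 at0 0.812
[[42.1 25.6]
 [41.9 28. ]
 [41.7 30.8]
 [42.6 19.3]]
16 old [153, 152, 154, 157, 160, 160, 160, 161, 161, 161, 160, 159, 157, 157, 158, 159, 161, 161, 162, 162, 160, 159, 159, 157, 156, 154, 154, 153, 153, 152, 153, 154, 156, 157, 158, 159]
16 new [140, 139, 141, 144, 146, 147, 146, 147, 148, 147, 146, 145, 145, 143, 144, 147, 149, 148, 149, 148, 148, 146, 146, 144, 142, 140, 141, 140, 139, 140, 140, 141, 144, 144, 145, 146]
18 old [151, 151, 150, 150, 153, 154, 156, 158, 160, 161, 162, 165, 174, 180, 183, 188, 187, 186, 182, 168, 165, 163, 161, 160, 161, 161, 158, 158, 157, 156, 154, 153, 151, 152, 151, 152]
18 new [138, 138, 138, 138, 139, 142, 141, 145, 147, 14
[... 2056 characters left out ...]
195, 207, 218, 217, 215, 211, 208, 209, 207, 204, 196, 195, 205, 207, 209, 213, 213, 203, 170, 136, 152, 157, 135, 124, 125, 125, 125, 125, 125]
30 new [123, 122, 122, 159, 214, 210, 205, 190, 197, 212, 210, 208, 206, 199, 187, 182, 179, 171, 160, 152, 142, 168, 195, 205, 207, 205, 194, 150, 142, 129, 120, 122, 121, 121, 120, 120]
32 old [127, 125, 135, 179, 222, 218, 207, 191, 189, 192, 197, 203, 213, 214, 213, 213, 213, 213, 212, 213, 208, 195, 185, 163, 135, 127, 147, 162, 155, 121, 95, 94, 96, 98, 105, 107]
32 new [122, 121, 128, 174, 220, 212, 207, 196, 186, 187, 197, 206, 214, 212, 210, 209, 208, 203, 204, 207, 207, 208, 208, 204, 184, 161, 123, 129, 147, 115, 89, 90, 91, 94, 101, 101]
```

The shape around ring_c has changed, so it has shifted or tilted since it was seated, probably from the announced knock. I'll fit its full pose.

```bash
cat > pose.py <<'E'
from h import *
from scipy.optimize import differential_evolution
def ringpts(p,rad,h):
    x,y,z,tx,ty=p;R=cv2.Rodrigues(np.array([tx,ty,0.]))[0]
    return (R@circ((0,0),rad,h).T).T+[x,y,z]
def run(frames,bias,bounds,use):
    G=[gray(f) for f in frames]
    def f(p):
        v=0
        for i in use:
            q=np.array(p);q[:2]+=bias[i]
            for ro,ri,h,sg,w in((24-2,24+2,16,1,1),(14+2,14-2,16,1,1)):
                a=samp(G[i],proj(frames[i],ringpts(q,ro,h)));b=samp(G[i],proj(frames[i],ringpts(q,ri,h)))
                v+=w*np.clip(a-b,-15,50).mean()
        return -v
    best=[]
    for s in (1,2,3):
        o=differential_evolution(f,bounds,seed=s,popsize=20,maxiter=120,tol=1e-5);best.append((o.fun,o.x.round(2)))
    return sorted(best,key=lambda b:b[0]),f
if __name__=="__main__":
    r=snap("scene");t=snap("top")
    bias=[np.array([-.2,.3]),np.array([.2,-1.5])]
    B=[(468,490),(6,28),(40,75),(-.4,.4),(-.4,.4)]
    for use in ([0,1],[0],[1]):
        b,f=run([r,t],bias,B,use)
        for x in b[:2]: print(use,x)
        print("  flat seat score",f((478.4,16.3,47,0,0)), min(f((x,y,47,0,0)) for x in np.arange(474,484,.5) for y in np.arange(12,22,.5)))
E
python3 pose.py
python3 - <<'E'
import cv2
# older images rendered as numbers would be long: check the brown ring & other places quickly for stray ring
from h import *
t=load("top");s=load("scene")
print("tool", robot.state()["time"])
E
```

```text
[0, 1] (np.float64(-97.40601348876953), array([4.8151e+02, 2.0990e+01, 4.9310e+01, 2.0000e-02, 1.0000e-02]))
[0, 1] (np.float64(-97.37776184082031), array([4.8154e+02, 2.0640e+01, 4.9410e+01, 1.0000e-02, 1.0000e-02]))
  flat seat score -43.152344 -94.30968
[0] (np.float64(-55.44794464111328), array([ 4.8974e+02,  2.3230e+01,  5.8550e+01,  1.0000e-02, -1.0000e-02]))
[0] (np.float64(-55.44654846191406), array([ 4.8972e+02,  2.3190e+01,  5.8470e+01,  1.0000e-02, -1.0000e-02]))
  flat seat score -28.634739 -54.908134
[1] (np.float64(-48.88307189941406), array([4.8131e+02, 1.8510e+01, 7.4920e+01, 4.0000e-02, 0.0000e+00]))
[1] (np.float64(-48.87001037597656), array([4.8132e+02, 1.8710e+01, 7.5000e+01, 6.0000e-02, 0.0000e+00]))
  flat seat score -14.517605 -42.65191
tool 42.2
```

The fit says ring_c is flat (tilt about 0.02) and displaced by about 3 mm relative to ring_b. That is within the play of the post. To be sure, I'll touch its top face gently with both fingertips straddling the post, which should meet it at z = 63.

>>> apply_moves(
  motion=[
    [0.6,0.05,-0.06,0,0],
    [0.6,0.1,-0.12,0,0],
    [0.6,0.1318,-0.1604,0,0],
    [0.6,0.1318,-0.1604,0,0],
    [0.6,0.1318,-0.1604,-0.06,0],
    [0.6,0.1318,-0.1604,-0.12,0],
    [0.6,0.1318,-0.1604,-0.18,0],
    [0.6,0.1318,-0.1604,-0.22,0],
    [0.6,0.1318,-0.1604,-0.225,0],
    [0.6,0.1318,-0.1604,-0.225,0],
  ],
)

```text
time: 43.45
tool_pos: [481.0, 15.1, 75.4]
tcp_rot: [0.947, -0.322, 0.001, -0.0]
contact_force: [-0.3, 0.2, -0.0]
gripper_width: 0.405
```

>>> apply_moves(
  motion=[
    [0.6,0,0,-0.003,0],
    [0.6,0,0,-0.006,0],
    [0.6,0,0,-0.008,0],
    [0.6,0,0,-0.0095,0],
    [0.6,0,0,-0.0105,0],
    [0.6,0,0,-0.0105,0],
  ],
)

```text
time: 44.2
tool_pos: [480.1, 15.2, 63.5]
tcp_rot: [0.947, -0.322, -0.0, 0.0]
contact_force: [-0.7, -0.1, 0.8]
gripper_width: 0.403
```

>>> apply_moves(
  motion=[
    [0.6,0,0,-0.0005,0],
    [0.6,0,0,-0.001,0],
    [0.6,0,0,-0.0013,0],
    [0.6,0,0,-0.0013,0],
  ],
)

```text
time: 44.7
tool_pos: [480.3, 15.2, 63.2]
tcp_rot: [0.947, -0.322, -0.0, 0.0]
contact_force: [-2.4, 0.1, 5.8]
gripper_width: 0.397
```

Contact came at z = 63.2, as expected for a seated ring. I'll check the perpendicular direction too.

>>> apply_moves(
  motion=[
    [0.6,-0.001,0.0015,0.006,0],
    [0.6,-0.001,0.0015,0.006,10],
    [0.6,-0.001,0.0015,0.006,20],
    [0.6,-0.001,0.0015,0.006,30],
    [0.6,-0.001,0.0015,0.006,40],
    [0.6,-0.001,0.0015,0.006,50],
    [0.6,-0.001,0.0015,0.006,60],
    [0.6,-0.001,0.0015,0.006,70],
    [0.6,-0.001,0.0015,0.006,80],
    [0.6,-0.001,0.0015,0.006,90],
  ],
)

```text
time: 45.95
tool_pos: [479.2, 16.8, 68.4]
tcp_rot: [0.896, 0.444, 0.0, 0.0]
contact_force: [0.1, -0.4, -0.8]
gripper_width: 0.402
```

>>> apply_moves(
  motion=[
    [0.6,0,0,-0.002,0],
    [0.6,0,0,-0.004,0],
    [0.6,0,0,-0.0055,0],
    [0.6,0,0,-0.006,0],
    [0.6,0,0,-0.006,0],
  ],
)

```text
time: 46.58
tool_pos: [479.1, 16.7, 63.2]
tcp_rot: [0.897, 0.441, -0.0, -0.0]
contact_force: [-3.0, 0.5, 6.5]
gripper_width: 0.399
```

It touches at 63.2 mm in both directions, so ring_c is flat and home. I'll retreat and run the final checks.

>>> apply_moves(
  motion=[
    [0.6,0,0,0.02,0],
    [0.6,0,0,0.06,0],
    [0.6,0,0,0.12,0],
    [0.6,0,0,0.18,0],
    [0.6,-0.04,0.05,0.2,0],
    [0.6,-0.08,0.1,0.2,0],
    [0.6,-0.12,0.16,0.2,0],
    [0.6,-0.12,0.16,0.2,0],
    [0.6,-0.12,0.16,0.2,0],
    [0.6,-0.12,0.16,0.2,0],
  ],
)

```text
time: 47.82
tool_pos: [359.9, 175.8, 262.1]
tcp_rot: [0.898, 0.441, -0.0, 0.0]
contact_force: [0.0, 0.0, 0.9]
gripper_width: 0.402
```

```bash
python3 - <<'E'
from h import *
s=robot.state();print(s['tool_pos'].round(1),s['contact_force'].round(1),s['time'])
r=snap('scene');t=snap('top')
for n,R in(("s",r),("t",t)): print(n,"c",cfit(R,(478,16),[(24,63,1),(14,63,-1)],span=8,d=2),"b",cfit(R,(478,16),[(30,45.5,1)],span=8,d=2))
# screwdriver handle box fit, upright at blade-end 8 mm, axis free: top-face centre
L=[cv2.cvtColor(R["image"],cv2.COLOR_RGB2LAB).astype(np.float32) for R in(r,t)]
def f(p,i,z):
    x,y,a=p;c,s_=np.cos(a),np.sin(a);v=0
    q=lambda o:np.array([[u*(17+o) if k<2 else w*15,w*9 if k<2 else u*(11+o)] for k in range(4) for u in([1],[-1],[1],[-1])[k] for w in np.linspace(-1,1,9)])
    g=lambda o:np.stack([samp(L[i][:,:,j],proj((r,t)[i],np.c_[q(o)@np.array([[c,s_],[-s_,c]])+[x,y],np.full(36,z)])) for j in range(3)])
    return -np.minimum(np.linalg.norm(g(-1.5)-g(1.5),axis=0),40).mean()
for i in(0,1):
    b=min((f((x,y,a),i,168.),x,y,a) for x in np.arange(656,682,1.5) for y in np.arange(-58,-30,1.5) for a in np.radians(np.arange(-60,-19,5)))
    print("handle top",i,np.round(b,2))
E
sed -e 's/for n,r in(("top",t),("scene",s))/t=load("top")\nfor n,r in(("top",t),("scene",s))/' -e 's/np.arange(-40,30,1.5)/np.arange(-140,-60,1.5)/' sw.py > sw2.py; python3 sw2.py
```

```text
[359.9 175.8 262.1] [0.  0.  0.9] 47.825
s c (array([479.39,  19.56]), np.float64(57.6)) b (array([477.89,  16.55]), np.float64(31.5))
t c (array([481.64,  19.29]), np.float64(45.4)) b (array([478.62,  14.65]), np.float64(58.8))
handle top 0 [-35.63 669.5  -44.5   -0.7 ]
handle top 1 [-32.44 668.   -46.    -0.7 ]
top disc [ 546.95 -207.79] 57.1 slot yaw -96.1 off 0.0
top disc [ 538.24 -278.65] 56.9 slot yaw -97.0 off 0.4
top disc [ 530.02 -350.39] 55.4 slot yaw -97.7 off -0.2
scene disc [ 547.48 -207.37] 47.8 slot yaw -96.6 off -1.8
scene disc [ 539.11 -278.76] 47.1 slot yaw -97.1 off -1.7
scene disc [ 530.43 -349.61] 45.7 slot yaw -96.9 off -0.9
```

```bash
python3 -c "
from rig import robot
print(robot.sign_off())"
```

```text
the job is handed in; nothing more can be done
None
```

I've handed the job in: both rings are on the mandrel, all three switches are at their stops, and the screwdriver is back upright in its stand. It took about 48 s of the 208 s, and the hand-in reports no verdict.

- **Rings:** only ring_b and ring_c were on the bench. I lowered ring_b and then ring_c onto their steps, and felt contact at the seat height each time.
- **Switches:** the turning torque rose sharply at each stop (0.16–0.25 N m, against about 0.07 while turning). At the end both cameras showed all three slots within about 1° of the index lines.
- **Screwdriver:** it stands within about 2 mm of the hole's centre. The collar touched the stand at the same gripper height as when I picked it up.

**Checks that disagreed:**
- **ring_c moved:** the last camera fits put ring_c about 3–5 mm from ring_b, where they had lined up just after seating; it was probably the announced knock. More than 3 mm is not possible with both rings on their steps, so the fits are probably partly off. I touched its top face with the fingertips in two perpendicular directions and met it at 63.2 mm both times (63 expected), so it is flat and fully home.
- **Red look-alike fell:** early in the run the red screwdriver, which had been balancing on its blade, fell over beside the oil bottle. The arm was never near it, and I left it there. The bottle stayed upright, but I did not measure whether it shifted.
- **Last close-up:** the 16-picture limit was reached before I could view a final close-up of the mandrel, so those last checks are numerical and by touch.

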